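Pull the spireless church from the row and lower it into the reject tote

ROBOT

A 6-joint arm with a two-finger parallel gripper is mounted at the origin on the work surface. World frame = base frame: x ahead of the robot, y to its left, z up, the work surface at z = 0. Lengths are in mm, angles in rad, forces in N, time in s.
With the tool pointing down it reaches from about 300 to 775 mm from the base axis. Payload 14.6 kg.
Tool frame: the origin (TCP) lies between the finger pads; the fingertips stand 22 mm ahead of it and the grasp point (between the pads) lies 3 mm ahead of it (manip.tcp_to_tips is the distance from the TCP to the fingertips, in mm); y points along the fingers, z is the direction in which the jaws open and shut, and the axes are right-handed (so a half turn about y gives the same grasp; the last joint's range is limited). The gripper opens to 94 mm and grips with 3 to 60 N. Pads are 16 mm wide; open, the fingers measure 119 mm over their backs; the gripper's body (75 mm by 177 mm) begins 78 mm behind the grasp point.
Start: joints at [-1.283, 0.3, 1.521, -0, 1.321, -0.067], TCP at [191.064, -515.736, 227.446] pointing down, gripper open.
Joint ranges: [-3.03, 3.03], [-0.79, 2.21], [0.23, 2.52], [-1.04, 4.18], [0, 3.07], [-2.55, 2.55]. Speed limits (rad/s): [2.22, 2.22, 2.57, 3.14, 3.14, 3.14].

INTERFACE

Orientations are given as [roll, pitch, yaw] about the fixed x, y, z axes, in that order (R = Rz(yaw) Ry(pitch) Rx(roll)).
In Python, from cell import manip gives the robot as it stands.
- The arm moves only by the shell command python3 -m jog 'ROWS' [OPENING] [FORCE]. ROWS is JSON, one flat list of numbers, 6 for each row, row after row: the shift along the tool's x, y, z in mm, then the turn, a rotation vector about the tool's x, y, z in degrees. A call has 1 to 10 rows; each row is the pose to reach, as a shift and turn from the pose commanded when the call began, along the tool's axes at that moment; what a row does not reach only later rows make up. A row lasts 1/12 s, in which the tool goes at most 41.7 mm and 7.16 degrees, less where a joint would pass 70% of its speed; a pose out of reach is approached as far as the arm can. A call with a gripper value outside its range is refused whole. OPENING is the finger opening in mm, from 0 to 94, set as the call begins (- or left out, the last holds). The fingers move at their own pace and stop on an object; FORCE is the grip in N (left out, the last holds). Time passes only in rows, so rows that repeat a pose let the fingers close. It gives the time, the measured TCP pose, the force and the opening at its end, in the units of the state.
- manip.read_state(): the state, without advancing time (a new reading comes with each control period).
- manip.camera(name): name is "scene" or "top"; returns a dict with "img" (480x640x3 uint8, red, green, blue), "intrinsics" (3x3 intrinsics, pixels), "k1" (the pictures are not rectified: a ray, as slopes to the right and down, at radius r is drawn at 1 + k1 r^2 times it, then the intrinsics apply), "origin" and "orientation" of the camera in the world. Camera axes: x right, y down, z forward; pixel columns grow to the right and rows downward; lengths in mm; the calibration is good to about 2 mm. A picture is of the moment at which its call begins. There is no depth.
- manip.sign_off(): hands the job in, once; it reports no verdict.
Trained networks look in a picture, given as the dict that the camera call returned (one of the last four; its "shot" number tells which), for a name from the list of things; names that differ only in an ending like _2 or _b are one class to them, and where a whole thing is asked for, a point or a joint stands for the part that bears it (a point fixed in the world has none). Each returns a list of dicts, best first, with "score" (0 to 1); they miss things now and then, are a little off and sometimes report something else, mostly with a low value. They report only what shows in the picture. A call takes as long as a camera call.
- manip.masks_of(thing, picture): "pixels" (480x640 bool, what is visible of it) and "xy" ([column, row] in pixels, amid what is visible of it).
- manip.tip_of(thing, picture): "xy" ([column, row] in pixels: a listed point, or the origin of a listed thing).
The state is a dict: "clock": time; "joints": joint angles; "qd": joint speeds; "effort": joint torques, N m; "eef_pos": TCP position; "eef_rot": TCP orientation; "wrist_force": force on the tool from outside, world axes, zero at the start; "moment": the same for the moment, N m; "finger_gap": finger opening in mm.
Only numpy, scipy, OpenCV 4.12 (cv2) and the standard library are available. Lean on these libraries where they do the work, as an engineer would, in place of code of your own. Each camera call takes 0.05 s, during which the arm holds its last target.

TASK

One of the three plaster churches under the clear shelf has lost its spire. Slide it out by its body, stand it on the counter clear of the shelf and let go, so that you can take it again by the tower and lower it, without dropping it, upright into the empty cell of the reject tote. Leave everything else where it stands.

Things in the scene. Friction and masses are not known exactly. Their poses are not given: they have to be found in the camera images.
- broken_church_center (a point): The reject: white plaster model church without its spire, in a row with two whole ones under the clear shelf (its place in the row varies). Point: middle of its footprint, 56 mm above its underside. z up; x runs from the nave's door end (-x, out towards the robot) to the tower end (+x, under the shelf). Plinth 156 x 60 x 6 mm high. About 0.32 kg, balance point near x = 0; it slides on the counter.
- broken_church_nave (a point): Grip point on the reject's nave, between its side walls, 52 mm to -x of broken_church_center and 28 mm above the underside; same axes. The nave runs from x = -75 to +39 mm of the church's middle; its straight side walls are 54 mm apart (y) and 48 mm high, under a gable roof with its ridge along x at 75 mm.
- broken_church_tower (a point): Grip point on the reject's tower: on the tower's axis, 57 mm to +x of broken_church_center and 97 mm above the underside; same axes. The tower is a plain shaft 34 x 34 mm, clear of the roof from 75 to 112 mm high, with only a 6 mm jagged stump on top where the spire broke off.
- church_a: A whole church, same model, its tower topped by a pointed spire to 158 mm. Origin: middle of its underside, axes as for the reject. Stays where it is.
- church_b: The other whole church, as church_a. Stays where it is.
- riser: Clear acrylic shelf, fixed, open front and back. Origin on the counter under the middle of its board; -x is its front, towards the robot. Board 150 mm deep (x), 440 wide (y), 8 thick, underside 170 mm up, on two 8 mm end panels at y = +-216 mm. The towers stand under it some 45 mm behind its front edge, out of reach from above; the naves stick out in front by about 90 mm.
- riser_front_edge (a point): Middle of the lower front edge of the shelf's board (75 mm to -x of the riser's origin, 170 mm up), axes as for the riser: a tower is clear of the shelf when it lies to -x of this point.
- tote: Grey plastic reject tote, fixed, 200 x 171 x 69 mm high outside, walls and floor 5 mm. Origin: middle of its underside. A middle wall along its x makes two cells, each 190 mm long (x), 78 wide (y), 64 deep; the +y cell is empty, the -y cell holds an earlier reject. In a cell a nave has 12 mm left on each side, too little for fingers; the church's tower stands up out of it.
- empty_cell (a point): Middle of the floor of the empty cell, 5 mm above the counter; x along the cell's length, z up. The rim is 64 mm above it.
- old_reject: Small tin lantern without its ring, 60 x 60 x 102 mm, lying in the tote's -y cell; origin under its middle. Stays there.
- lantern: Small tin lantern standing on the counter behind the tote, 60 mm square, 130 mm high with its ring; origin: middle of its underside. Stays where it is.
- cardinal: Red glass cardinal, about 130 mm long and 78 mm high, standing on top of the clear shelf (178 mm up) towards its back; origin: middle of its foot. Stays where it is.
- copper_plate: Round copper base plate, 120 mm across, 7 mm high, lying on the counter to the left. Origin: middle of its underside. Stays where it is.

How it is judged (in metres and radians):
On the way:
1. the spireless church stands upright on the counter, its tower clear of the shelf, let go (x of broken_church_tower in the frame of riser_front_edge below 0 m and height (world z) of broken_church_center below 0.068 m and angle between broken_church_center's own z axis and vertical below 0.12 rad and contact force between the fingers and broken_church below 0.1 N and linear speed of broken_church below 0.02 m/s), for 0.2 s.
At the end, for the whole second after the job is handed in: The spireless church stands upright (within 0.1 rad) on the floor of the tote's empty cell (its underside no more than 8 mm above the floor, its middle within 30 mm along and 20 mm across the cell), at rest and let go; everything else is where it was (x of broken_church_center in the frame of empty_cell between -0.03 and 0.03 m and y of broken_church_center in the frame of empty_cell between -0.02 and 0.02 m and z of broken_church_center in the frame of empty_cell below 0.064 m and angle between broken_church_center's own z axis and vertical below 0.1 rad and linear speed of broken_church below 0.02 m/s); the robot touches nothing.
It fails at once if a whole church is shifted by more than 20 mm or tipped (distance of any of church_a, church_b from where it was at the start of the episode above 0.02 m or angle between any of church_a, church_b's own z axis and vertical above 0.2 rad).
It fails at once if the cardinal, a lantern or the copper plate is shifted by more than 25 mm or tipped (distance of any of cardinal, lantern, old_reject, copper_plate from where it was at the start of the episode above 0.025 m or angle between any of cardinal, lantern's own z axis and vertical above 0.3 rad).
It fails at once if the spireless church is dropped (falls free faster than 0.5 m/s, some 13 mm) or overturned ((contact force between the fingers and broken_church below 0.1 N and linear speed of broken_church above 0.5 m/s) or angle between broken_church_center's own z axis and vertical above 0.7 rad).
It also fails if it takes over 58 s, if anything falls off the work surface, if the arm or the gripper's body presses on something with over 40 N, if the wrist force passes 120 N, or if a joint passes its speed limit or range.

## Working session

There is one attempt and no reset: what is moved stays moved. The work goes in short steps, Python scripts to look and compute and a shell command to move; the robot and the scene stay as the last step left them, time stands still between calls to the robot, and variables do not carry over. Pictures are saved under pics/ and viewed, and the job is handed in when it is done.

```bash
ls; mkdir -p pics
python3 - <<'E'
from cell import manip
import cv2
s=manip.read_state()
for k,v in s.items(): print(k,v)
for n in ["scene","top"]:
    c=manip.camera(n)
    print(n,c["intrinsics"],c["k1"],c["origin"],c["orientation"],c["shot"])
    cv2.imwrite(f"pics/{n}0.png",c["img"][:,:,::-1])
    for t in ["broken_church_center","broken_church_nave","broken_church_tower","church_a","riser","riser_front_edge","tote","empty_cell","old_reject","lantern","cardinal","copper_plate"]:
        r=manip.tip_of(t,c)
        print(t,[(round(d["score"],2),[round(float(a),1) for a in d["xy"]]) for d in r[:4]])
E
```

```text
pics
clock 0.0
joints [-1.28259761e+00  3.00456747e-01  1.52161894e+00 -2.31130865e-05
  1.32069428e+00 -6.66122319e-02]
qd [-1.25755505e-03 -3.31564472e-05 -5.85169313e-05 -1.14542612e-03
  3.89499249e-04 -8.96281386e-04]
effort [-3.50851406e-04 -5.31807554e+01 -3.52737880e+01  7.08269281e-02
  2.43939960e-02 -8.35335845e-05]
eef_pos [ 190.99116916 -515.50500285  226.87817496]
eef_rot [-1.57197252e+00  5.60279872e-05 -2.78677601e+00]
wrist_force [-0.27304627  0.00685983 -1.35911185]
moment [ 0.04047139  0.00553266 -0.01063624]
finger_gap 93.81069701257839
scene [[549.22957823   0.         329.31991863]
 [  0.         549.22957823 225.27670747]
 [  0.           0.           1.        ]] -0.034596596765352115 [ 848.08361682  912.45691338 1090.51935673] [-2.38151648  0.01642615  2.85527273] 1
broken_church_center [(0.87, [336.0, 287.0]), (0.32, [328.0, 157.8])]
broken_church_nave [(0.65, [352.7, 290.3])]
broken_church_tower []
church_a [(0.87, [315.8, 266.7])]
riser []
riser_front_edge [(0.58, [306.6, 223.0])]
tote [(0.68, [315.1, 266.9]), (0.63, [332.2, 169.0])]
empty_cell [(0.79, [33
[... 282 characters left out ...]
  0.           1.        ]] -0.07687944919183497 [ 427.3786491    39.44642536 1615.23754094] [-3.02945786  0.00499406 -1.57613466] 2
broken_church_center [(0.8, [268.6, 229.5])]
broken_church_nave [(0.6, [270.6, 248.1])]
broken_church_tower [(0.94, [266.2, 203.1])]
church_a [(0.76, [353.1, 218.5]), (0.59, [310.0, 226.8])]
riser []
riser_front_edge [(0.93, [315.1, 207.7]), (0.55, [258.2, 175.4])]
tote [(0.8, [438.8, 277.5]), (0.55, [312.5, 210.2])]
empty_cell [(0.56, [428.3, 280.1])]
old_reject [(0.84, [450.1, 270.8])]
lantern [(0.95, [433.0, 201.6])]
cardinal [(0.59, [253.6, 171.9])]
copper_plate [(0.87, [192.7, 296.1]), (0.56, [267.4, 246.7]), (0.44, [431.2, 200.6]), (0.28, [426.9, 281.8])]
```

Run:
```python
import cv2
a=cv2.imread("pics/scene0.png"); b=cv2.imread("pics/top0.png")
cv2.imwrite("pics/s0z.png",cv2.resize(a[120:380,200:500],None,fx=2.3,fy=2.3,interpolation=2))
cv2.imwrite("pics/t0z.png",cv2.resize(b[140:340,170:490],None,fx=2.5,fy=2.5,interpolation=2))
```

```text
(no output)
```

View pics/s0z.png

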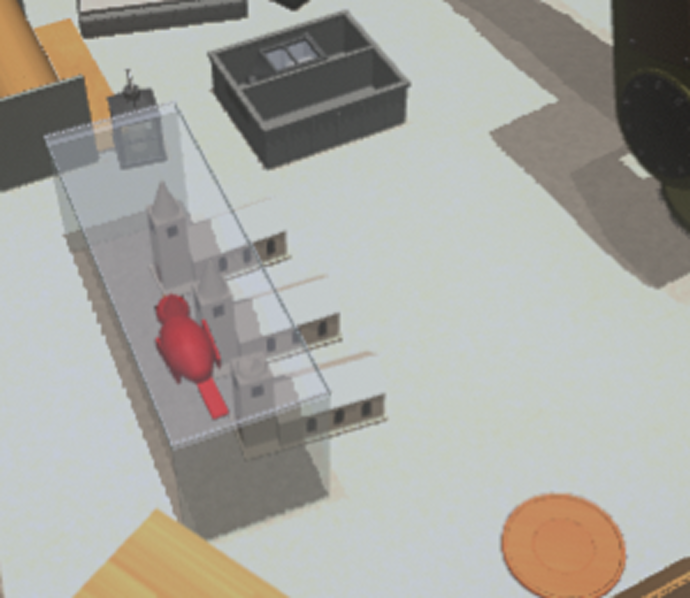

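View pics/t0z.png

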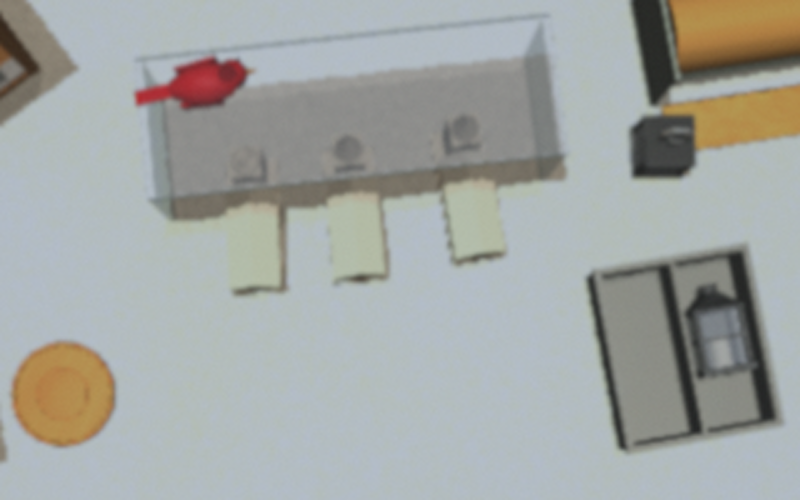

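```bash
cat > h.py <<'E'
import numpy as np, cv2
from scipy.spatial.transform import Rotation as Ro
def rot(o): return Ro.from_euler('xyz',o).as_matrix()
def unproj(c,xy,z):
    K=np.array(c["intrinsics"]); d=np.array([(xy[0]-K[0,2])/K[0,0],(xy[1]-K[1,2])/K[1,1]])
    u=d.copy()
    for _ in range(20): u=d/(1+c["k1"]*(u@u))
    r=rot(c["orientation"])@np.array([u[0],u[1],1.]); o=np.array(c["origin"])
    return o+r*(z-o[2])/r[2]
def proj(c,P):
    P=np.atleast_2d(P); q=(P-np.array(c["origin"]))@rot(c["orientation"])
    u=q[:,:2]/q[:,2:]; u=u*(1+c["k1"]*(u**2).sum(1,keepdims=True)); K=np.array(c["intrinsics"])
    return u*K[0,0]+K[:2,2]
def w(pose,p):
    x,y,a=pose; p=np.atleast_2d(np.array(p,float)); R=np.array([[np.cos(a),-np.sin(a),0],[np.sin(a),np.cos(a),0],[0,0,1]])
    return p@R.T+[x,y,0]
def box(x0,x1,y0,y1,z0,z1):
    P=[[x,y,z] for x in(x0,x1) for y in(y0,y1) for z in(z0,z1)]
    E=[(i,j) for i in range(8) for j in range(i) if bin(i^j).count('1')==1]
    return [(P[i],P[j]) for i,j in E]
CH=box(-78,78,-30,30,0,6)+box(40,74,-17,17,6,112)+box(-75,39,-27,27,6,48)+[((-75,0,75),(39,0,75)),((-75,-27,48),(-75,0,75)),((-75,27,48),(-75,0,75))]
RI=box(-75,75,-220,220,170,178)+box(-75,75,-220,-212,0,170)+box(-75,75,212,220,0,170)
TO=box(-100,100,-85.5,85.5,0,69)+box(-95,95,2.5,80.5,5,69)+box(-95,95,-80.5,-2.5,5,69)
def draw(img,c,pose,lines,col,S,off):
    for a,b in lines:
        q=(proj(c,w(pose,[a,b]))-off)*S
        cv2.line(img,*[tuple(int(round(v)) for v in r) for r in q],col,1,cv2.LINE_AA)
E
python3 - <<'E'
from cell import manip
from h import *
import pickle
cs={n:manip.camera(n) for n in("scene","top")}
pickle.dump(cs,open("c0.pkl","wb"))
t=cs["top"];s=cs["scene"]
for n,p,z in [("center",[268.6,229.5],56),("nave",[270.6,248.1],28),("tower",[266.2,203.1],97),("edge",[315.1,207.7],170),("riser?",[312.5,210.2],0),("cell",[428.3,280.1],5),("cella",[426.9,281.8],5),("tote",[438.8,277.5],0),("old",[450.1,270.8],5),("lantern",[433,201.6],0),("plate",[192.7,296.1],0),("card",[253.6,171.9],178),("chA",[353.1,218.5],0),("chB",[310,226.8],0)]:
    print(n,unproj(t,p,z).round(1))
for n,p,z in [("center",[336,287],56),("nave",[352.7,290.3],28),("edge",[306.6,223],170),("cell",[337.4,172],5),("tote",[332.2,169],0)]:
    print("s",n,unproj(s,p,z).round(1))
# tote rim corners in top, shelf front corners (zoom coords)
z=lambda x,y:[170+x/2.5,140+y/2.5]
for n,p,h in [("tote FL",z(626,450),69),("BL",z(588,275),69),("BR",z(746,246),69),("FR",z(782,424),69),("shelf FL",z(150,202),170),("FR",z(566,160),170)]:
    print(n,unproj(t,p,h).round(1))
for n,m in [("broken_church_center",0),("tote",0)]:
    r=manip.masks_of(n,t)
    print(n,[(x["score"],x["xy"],x["pixels"].sum()) for x in r])
E
```

```text
center [627.3 162.9  56. ]
nave [577.7 159.3  28. ]
tower [694.9 166.5  97. ]
edge [669.1  33.2 170. ]
riser? [690.2  40.    0. ]
cell [ 485.2 -290.2    5. ]
cella [ 480.4 -286.1    5. ]
tote [ 492.6 -321.8    0. ]
old [ 511.4 -353.9    5. ]
lantern [ 713.7 -311.6    0. ]
plate [443.3 385.1   0. ]
card [763.4 193.  178. ]
chA [665.2 -77.5   0. ]
chB [641.6  47.5   0. ]
s center [628.1 160.7  56. ]
s nave [586.8 161.6  28. ]
s edge [663.8  45.9 170. ]
s cell [ 488.2 -287.2    5. ]
s tote [ 497.5 -310.7    0. ]
tote FL [ 374.3 -252.7   69. ]
BL [ 566.4 -215.3   69. ]
BR [ 597.6 -392.4   69. ]
FR [ 400.8 -425.7   69. ]
shelf FL [636.1 254.4 170. ]
FR [ 677.7 -178.6  170. ]
broken_church_center [(0.83, [269.0, 238.9], np.int64(898))]
tote [(0.77, [439.1, 281.8], np.int64(4337))]
```

```bash
cat > ov.py <<'E'
import sys,pickle
from h import *
def ov(c,name,roi,S,items,out):
    x0,y0,x1,y1=roi
    im=cv2.resize(c["img"][y0:y1,x0:x1,::-1],None,fx=S,fy=S,interpolation=2)
    # pixel centres: resize maps pixel p -> (p+0.5)*S-0.5
    im=im.copy()
    for pose,l,col in items: draw(im,c,pose,l,col,S,np.array([x0-0.5+0.5/S,y0-0.5+0.5/S]))
    cv2.imwrite(out,im)
E
python3 - <<'E'
from ov import *
cs=pickle.load(open("c0.pkl","rb"))
it=[((628,162,.06),CH,(0,0,255)),((733,31,.096),RI,(0,160,0)),((487,-322,.17),TO,(255,0,0))]
ov(cs["top"],"top",(230,170,370,275),5.7,it,"pics/o1.png")
ov(cs["top"],"top",(400,220,500,330),5,it,"pics/o2.png")
ov(cs["scene"],"scene",(220,170,380,290),5,it,"pics/o3.png")
E
```

```text
(no output)
```

View pics/o1.png

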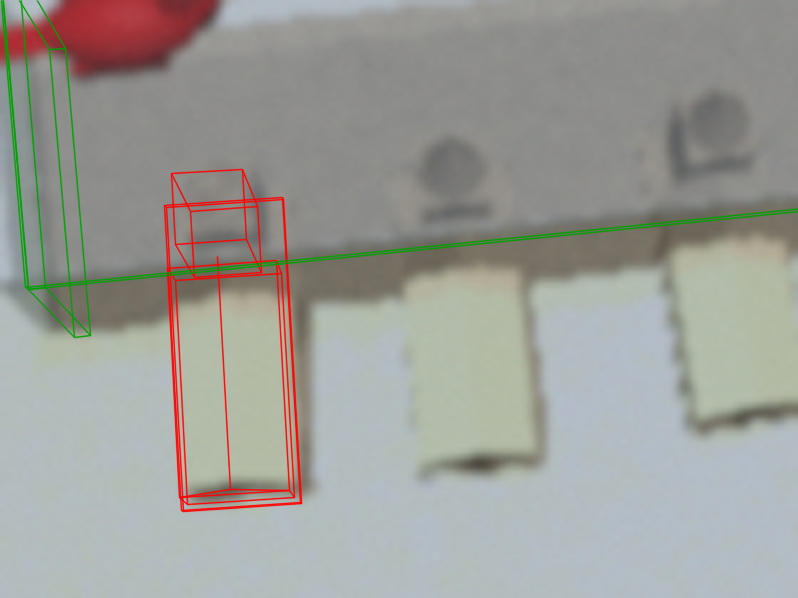

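View pics/o2.png

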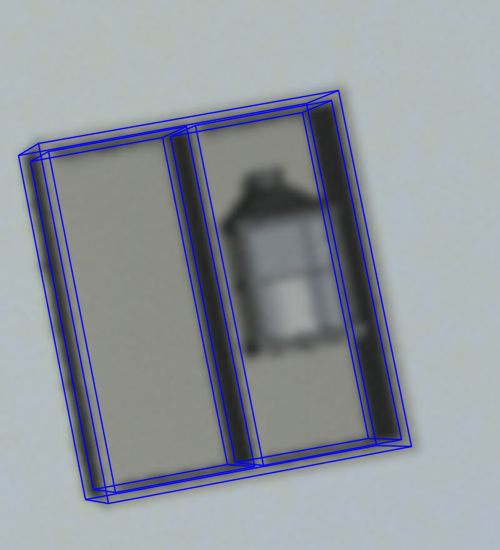

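View pics/o3.png

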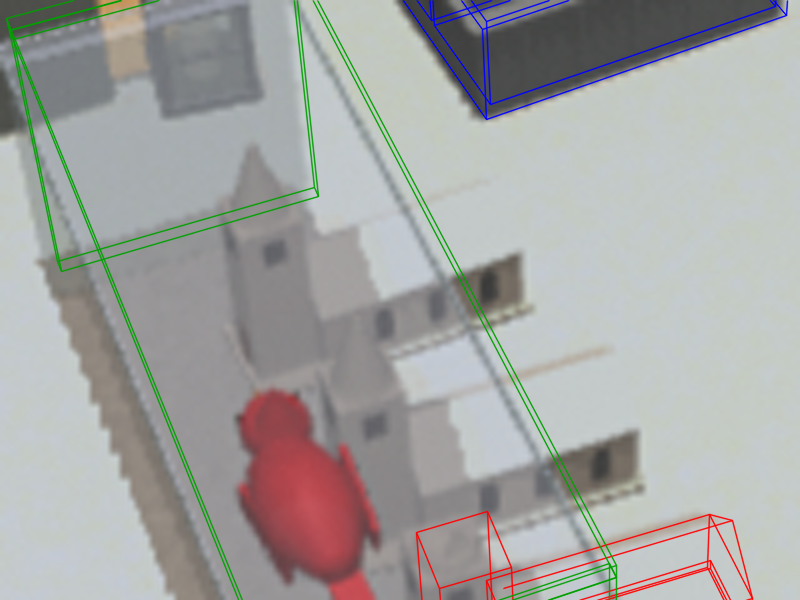

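Run:
```python
from ov import *
cs=pickle.load(open("c0.pkl","rb"))
it=[((628,162,.06),CH,(0,0,255)),((733,31,.096),RI,(0,160,0)),((487,-322,.17),TO,(255,0,0))]
ov(cs["scene"],"scene",(290,260,380,330),8,it,"pics/o4.png")
ov(cs["scene"],"scene",(290,260,380,330),8,[],"pics/o5.png")
ov(cs["top"],"top",(245,190,305,270),7.5,[],"pics/o6.png")
```

```text
(no output)
```

View pics/o4.png

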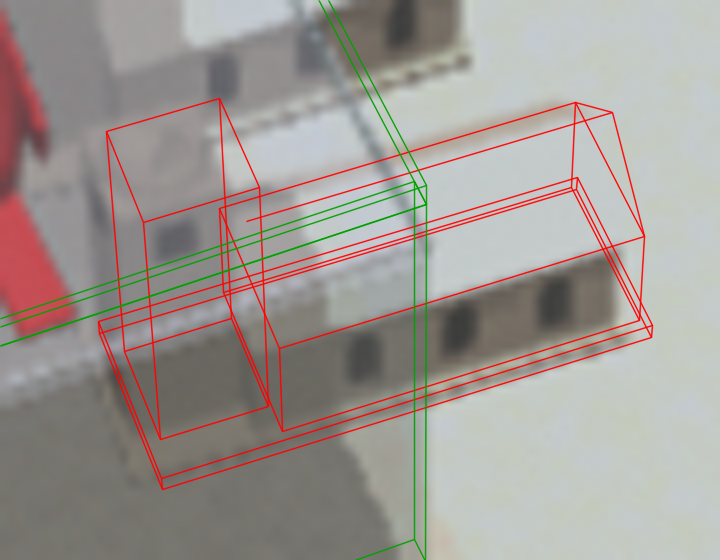

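View pics/o5.png

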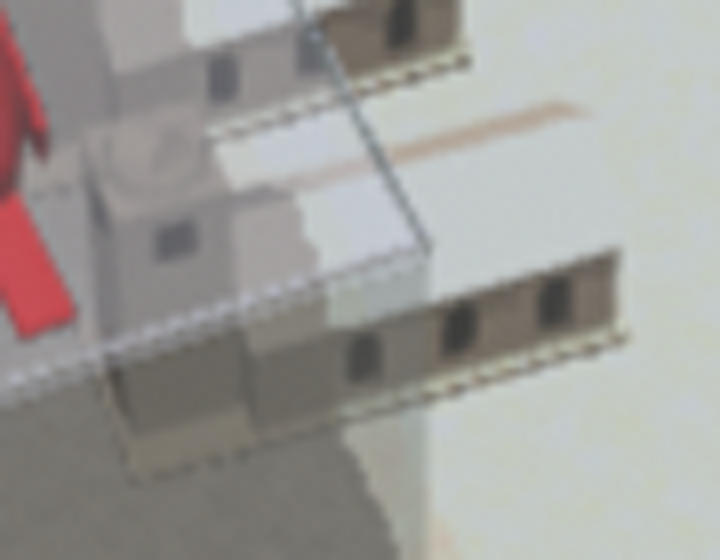

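View pics/o6.png

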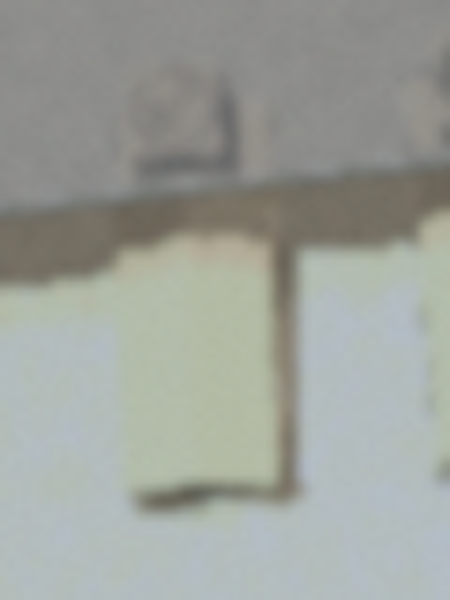

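Run:
```python
from ov import *
from scipy.optimize import least_squares
cs=pickle.load(open("c0.pkl","rb"))
def px(p,S,o): return (np.array(p)+.5)/S-.5+np.array(o)
A=lambda *p:px(p,8,(290,260)); B=lambda *p:px(p,7.5,(245,190)); Z=lambda *p:px(p,2.5,(170,140)); Y=lambda *p:px(p,2.3,(200,120)); T=lambda *p:px(p,5,(400,220))
def fit(obs,x0):
    def f(x,which=None): return np.concatenate([proj(cs[n],w(x,P))[0]-q for n,P,q in obs if which in(None,n)])
    for wh in (None,"scene","top"):
        if wh and not any(o[0]==wh for o in obs): continue
        r=least_squares(f,x0,kwargs=dict(which=wh),loss='soft_l1',x_scale=[1,1,.01]); print(wh,r.x.round(3)); 
        if wh is None: print(f(r.x).reshape(-1,2).round(1).tolist()); out=r.x
    return out
s,t="scene","top"
ch=fit([(s,(-75,27,48),A(620,248)),(s,(-78,30,0),A(626,342)),(s,(78,30,0),A(130,480)),(s,(-75,0,75),A(572,103)),(s,(40,17,112),A(228,190)),(s,(74,17,112),A(108,225)),
 (t,(-75,-27,48),B(278,488)),(t,(-75,27,48),B(132,490)),(t,(-75,0,75),B(205,484)),(t,(40,17,112),B(135,157)),(t,(40,-17,112),B(217,150))],(628,162,.06))
ri=fit([(s,(-75,220,178),A(428,245)),(s,(-75,-220,178),Y(176,104)),(s,(75,220,178),Y(172,445)),(s,(75,-220,178),Y(45,137)),(t,(-75,220,178),Z(150,202)),(t,(-75,-220,178),Z(566,160)),(t,(75,220,178),Z(136,60)),(t,(75,-220,178),Z(549,15))],(733,31,.096))
to=fit([(t,(-100,85.5,69),T(86,498)),(t,(100,85.5,69),T(25,155)),(t,(100,-85.5,69),T(338,95)),(t,(-100,-85.5,69),T(408,447)),(s,(100,85.5,69),Y(266,128)),(s,(-100,85.5,69),Y(409,86)),(s,(100,-85.5,69),Y(210,56)),(s,(-100,-85.5,69),Y(348,12))],(487,-322,.17))
print("tower",w(ch,(57,0,97)),"nave",w(ch,(-52,0,28)),"edge",w(ri,(-75,0,170)),"cell",w(to,(0,41.5,5)))
it=[(ch,CH,(0,0,255)),(ri,RI,(0,160,0)),(to,TO,(255,0,0))]
ov(cs["top"],"top",(230,170,370,275),5.7,it,"pics/p1.png")
ov(cs["scene"],"scene",(290,260,380,330),8,it,"pics/p4.png")
ov(cs["scene"],"scene",(280,120,390,200),6.5,it,"pics/p5.png")
```

```text
None [6.34778e+02 1.58407e+02 4.90000e-02]
[[-0.2, -1.7], [-0.0, -0.8], [0.5, 0.4], [1.9, 0.9], [0.3, -1.0], [0.9, -1.2], [-0.3, -1.4], [-0.1, -0.6], [-0.9, -1.1], [-0.9, -0.7], [0.8, -0.4]]
scene [6.36431e+02 1.59964e+02 4.90000e-02]
top [6.32486e+02 1.57640e+02 5.30000e-02]
None [7.36744e+02 4.87200e+01 1.00000e-01]
[[0.9, -0.8], [0.5, -2.2], [0.4, -0.3], [0.8, -1.2], [-2.3, -1.6], [0.3, -2.7], [-1.7, -1.2], [-0.0, -0.7]]
scene [7.38814e+02 5.08170e+01 1.02000e-01]
top [7.32795e+02 4.63900e+01 1.00000e-01]
None [ 4.88147e+02 -3.16745e+02  1.56000e-01]
[[1.8, 0.2], [1.1, -3.2], [-1.2, -1.1], [-1.7, -0.0], [0.1, 1.1], [0.5, -0.9], [1.0, -1.4], [0.4, -0.1]]
scene [ 4.90135e+02 -3.15183e+02  1.61000e-01]
top [ 4.85837e+02 -3.16893e+02  1.61000e-01]
tower [[691.70886514 161.21231423  97.        ]] nave [[582.84095652 155.84775718  28.        ]] edge [[662.12110398  41.20399076 170.        ]] cell [[ 481.71279399 -275.74720697    5.        ]]
```

View pics/p1.png

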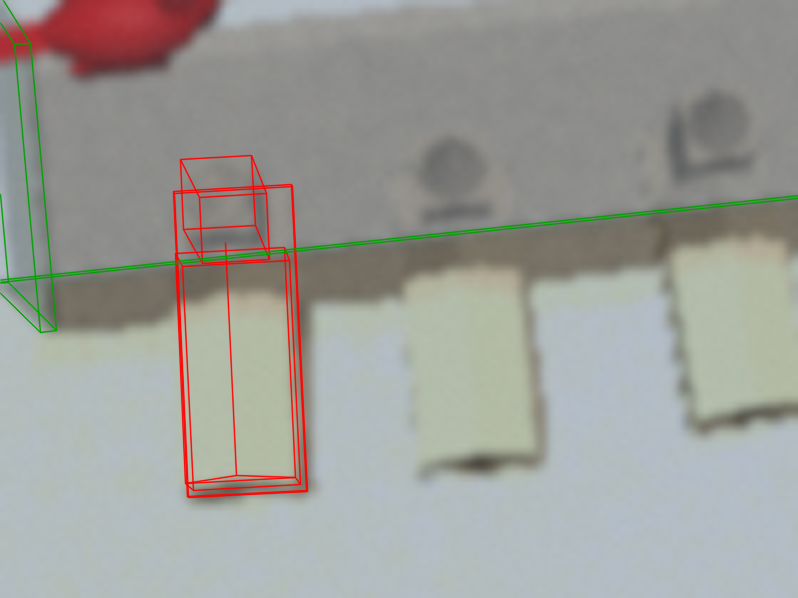

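View pics/p4.png

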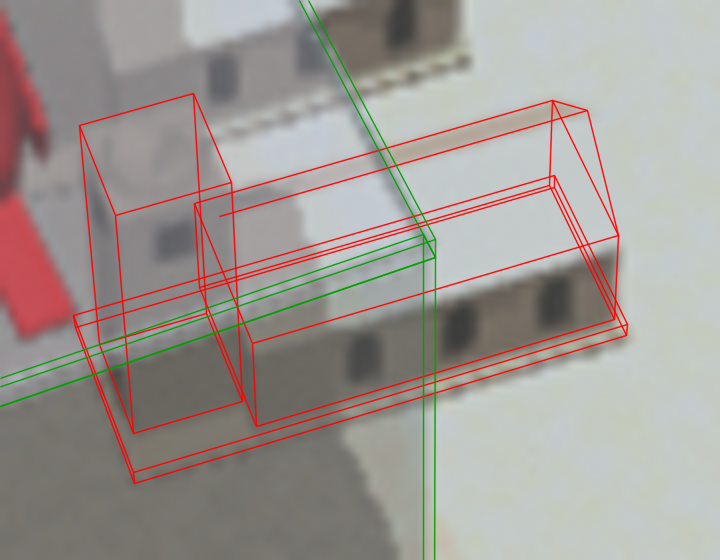

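View pics/p5.png

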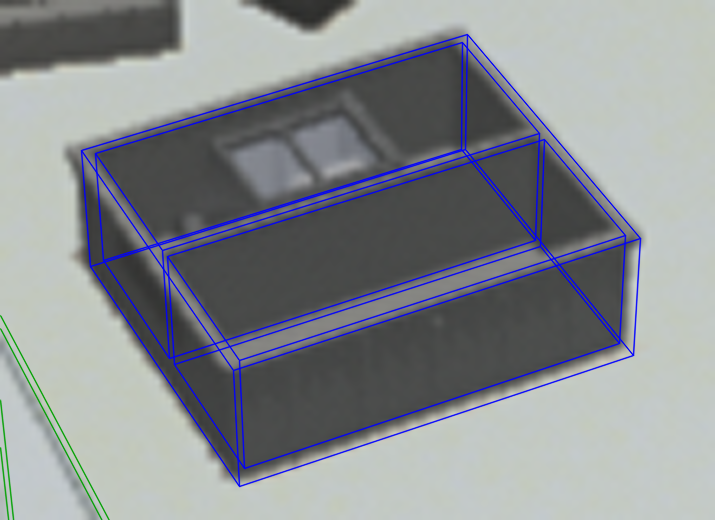

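```bash
cat > go.py <<'E'
import sys
from h import *
from cell import manip
s=manip.read_state()
def delta(x,y,z,yaw):
    R=rot(s["eef_rot"]); p=np.array(s["eef_pos"])
    Rt=rot([-np.pi/2,0,yaw])
    return R.T@(np.array([x,y,z])-p), np.degrees(Ro.from_matrix(R.T@Rt).as_rotvec())
if __name__=="__main__":
    d,r=delta(*map(float,sys.argv[1:5]))
    print("clock",round(s["clock"],2),"pos",s["eef_pos"].round(1),"rot",s["eef_rot"].round(3),"q",s["joints"].round(2),"F",s["wrist_force"].round(1),"gap",round(s["finger_gap"],1))
    print("delta tool",d.round(1),"turn deg",r.round(2),"rows>=",round(max(np.linalg.norm(d)/41.7,np.linalg.norm(r)/7.16),1))
E
python3 go.py 579 156 200 -3.092
```

```text
clock 1.5 pos [ 191.1 -515.7  227.5] rot [-1.571  0.    -2.787] q [-1.28  0.3   1.52  0.    1.32 -0.07] F [-0.4 -0.8  0.1] gap 94.0
delta tool [-597.1   27.5 -495.1] turn deg [-0.   17.49 -0.  ] rows>= 18.6
```

```bash
python3 -m jog '[-15,0,-12,0,0,0,-45,0,-37,0,0,0,-75,0,-62,0,0,0,-105,0,-87,0,0,0,-136,0,-112,0,0,0,-167,0,-137,0,0,0,-198,0,-163,0,0,0,-228,0,-189,0,0,0,-258,0,-214,0,0,0,-288,0,-239,0,0,0]' 94 20; python3 go.py 579 156 200 -3.092
```

```text
clock: 2.33
eef_pos: [378.6, -189.7, 227.8]
eef_rot: [-1.57, 0.0, -2.787]
wrist_force: [0.4, -0.7, -0.8]
finger_gap: 94.1
clock 2.33 pos [ 378.6 -189.7  227.8] rot [-1.57   0.    -2.787] q [-0.55  0.01  1.85  0.    1.28  0.67] F [ 0.4 -0.7 -0.8] gap 94.1
delta tool [-308.    27.8 -254.6] turn deg [-0.03 17.48 -0.03] rows>= 9.6
```

```bash
python3 -m jog '[-31,2,-26,0,1,0,-62,5,-52,0,3,0,-94,8,-78,0,5,0,-126,11,-104,0,7,0,-158,14,-130,0,9,0,-190,17,-156,0,11,0,-222,20,-182,0,13,0,-250,23,-207,0,15,0,-276,25,-228,0,16.5,0,-298,27,-246,0,17.5,0]'; python3 go.py 579 156 200 -3.092
python3 - <<'E'
from cell import manip
from ov import *
cs={n:manip.camera(n) for n in("scene","top")}
pickle.dump(cs,open("c1.pkl","wb"))
p=manip.read_state()["eef_pos"]; 
tip=p-[0,0,22]
for n in cs: print(n,proj(cs[n],tip),proj(cs[n],p))
ov(cs["scene"],"s",(270,180,400,320),4.2,[],"pics/q1.png")
ov(cs["top"],"s",(220,170,340,280),5,[],"pics/q2.png")
E
```

```text
clock: 3.17
eef_pos: [572.7, 145.0, 200.1]
eef_rot: [-1.571, -0.0, -3.093]
wrist_force: [0.2, -0.9, -0.2]
finger_gap: 94.0
clock 3.17 pos [572.7 145.  200.1] rot [-1.571 -0.    -3.093] q [0.19 0.41 1.43 0.   1.3  1.71] F [ 0.2 -0.9 -0.2] gap 94.0
delta tool [ -6.8   0.1 -10.7] turn deg [ 0.01 -0.04  0.01] rows>= 0.3
scene [[357.42528278 242.84046495]] [[357.63294123 236.16917953]]
top [[271.5121004  244.52129536]] [[270.87189961 243.64963906]]
```

View pics/q1.png

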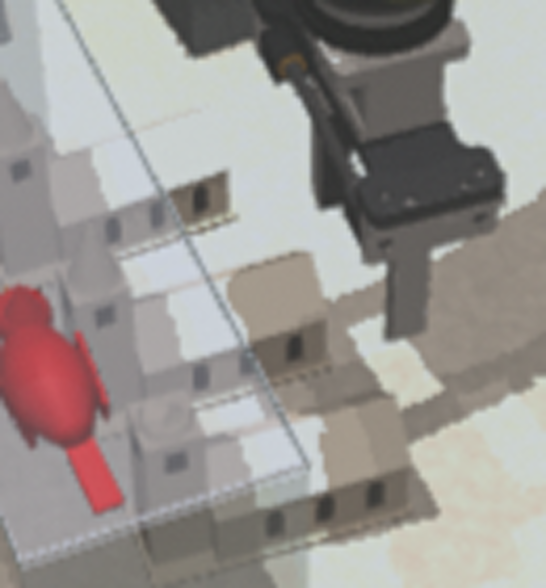

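View pics/q2.png

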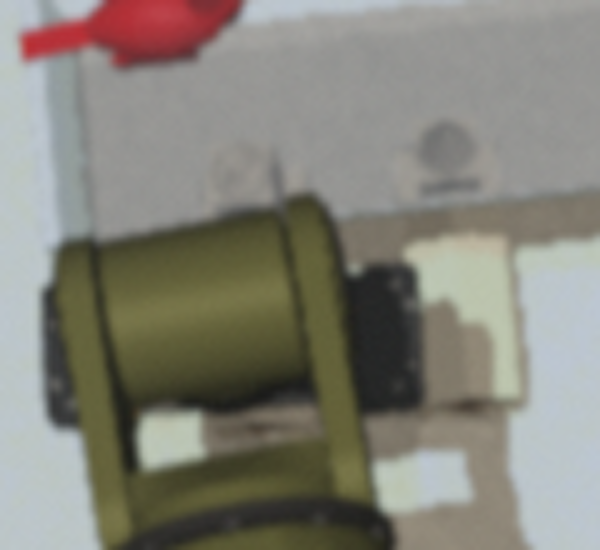

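Run:
```python
from ov import *
cs=pickle.load(open("c1.pkl","rb"))
F=[]
for s in(1,-1):
    F+=box(-8,8,*(sorted((s*47,s*59.5))),178.1,178.1+45)
B=box(-37.5,37.5,-88.5,88.5,275.2,290)
it=[((572.7,145.0,.049),F,(0,0,255)),((572.7,145.0,.049),B,(0,160,0))]
it2=[((634.8,158.4,.05),CH,(0,0,255)),((736.7,48.7,.1),RI,(0,160,0))]
ov(cs["scene"],"s",(330,210,400,270),8,it,"pics/q3.png")
ov(cs["top"],"s",(220,200,320,270),7,it,"pics/q4.png")
```

```text
(no output)
```

View pics/q3.png

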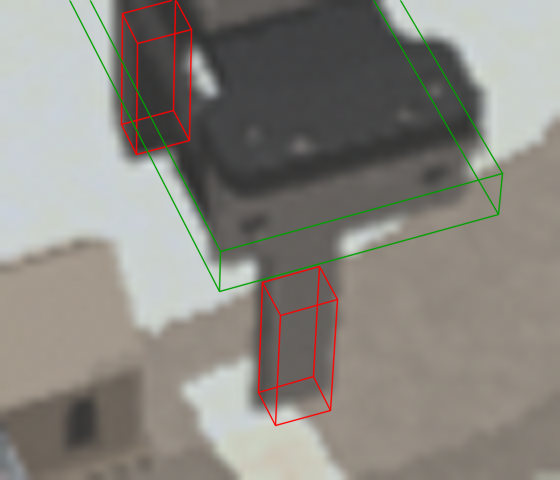

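View pics/q4.png

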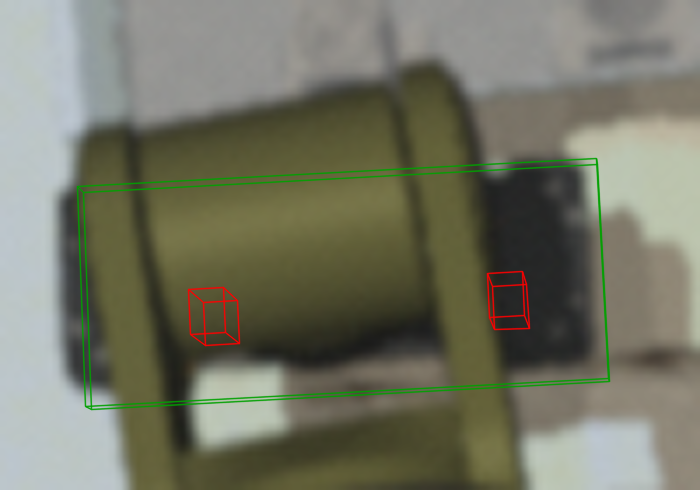

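```bash
python3 go.py 579 159 34 -3.092
```

```text
clock 3.27 pos [572.8 145.7 199.4] rot [-1.571e+00 -1.000e-03 -3.090e+00] q [0.19 0.41 1.43 0.   1.3  1.71] F [-0.2 -0.   0. ] gap 93.9
delta tool [ -7.  165.4 -12.9] turn deg [0.01 0.13 0.05] rows>= 4.0
```

```bash
python3 -m jog '[-3,10,-6,0,0,0,-7,30,-13,0,0,0,-7,55,-13,0,0,0,-7,80,-13,0,0,0,-7,100,-13,0,0,0,-7,115,-13,0,0,0,-7,115,-13,0,0,0]'
python3 - <<'E'
from cell import manip
from ov import *
cs={n:manip.camera(n) for n in("scene","top")}
pickle.dump(cs,open("c2.pkl","wb"))
print(manip.read_state()["eef_pos"])
ov(cs["scene"],"s",(290,200,400,310),6,[],"pics/r1.png")
E
```

```text
clock: 3.85
eef_pos: [576.7, 154.9, 81.9]
eef_rot: [-1.57, -0.005, -3.093]
wrist_force: [-0.5, 0.1, -0.5]
finger_gap: 94.0
[578.31768169 155.44446611  85.53507305]
```

View pics/r1.png

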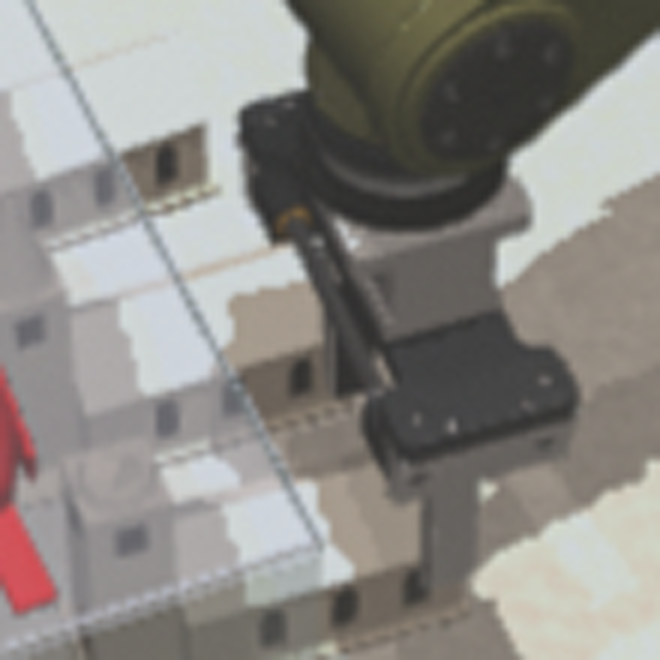

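Run:
```python
from ov import *
cs=pickle.load(open("c2.pkl","rb"))
F=[]
for s in(1,-1):
    F+=box(-8,8,*(sorted((s*47,s*59.5))),61.5,61.5+45)
it=[((577.5,155,.049),F,(0,255,255)),((635,159,.05),CH,(0,0,255))]
ov(cs["scene"],"s",(310,240,390,315),8,it,"pics/r2.png")
```

```text
(no output)
```

View pics/r2.png

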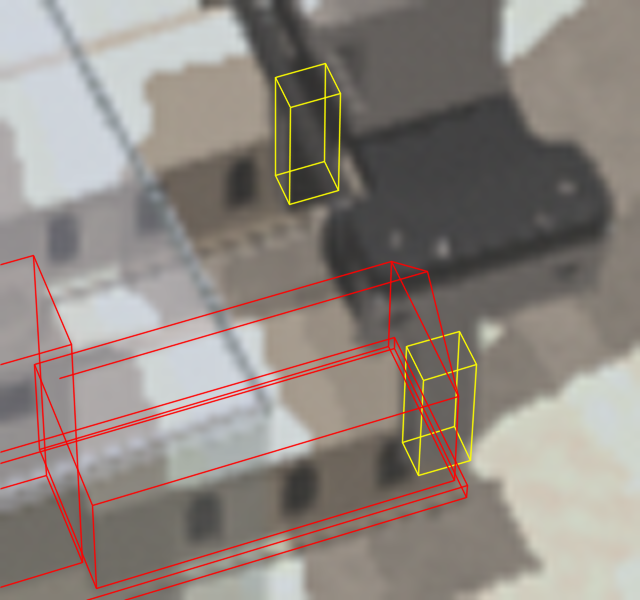

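```bash
python3 go.py 580 159 34 -3.092
```

```text
clock 3.95 pos [578.3 155.4  85.5] rot [-1.571 -0.    -3.093] q [ 0.2   0.55  1.51 -0.    1.08  1.72] F [ 0.2 -0.1  1.1] gap 93.6
delta tool [-1.9 51.5 -3.5] turn deg [-0.   -0.05  0.03] rows>= 1.2
```

```bash
python3 -m jog '[-2,10,-2,0,0,0,-2,22,-3.5,0,0,0,-2,34,-3.5,0,0,0,-2,44,-3.5,0,0,0,-2,50,-3.5,0,0,0,-2,51.5,-3.5,0,0,0,-2,51.5,-3.5,0,0,0]'
python3 -m jog '[0,0,0,0,0,0,0,0,0,0,0,0,0,0,0,0,0,0,0,0,0,0,0,0,0,0,0,0,0,0,0,0,0,0,0,0]' 44 15
python3 go.py 580 159 34 -3.092
```

```text
clock: 4.53
eef_pos: [580.1, 159.5, 33.4]
eef_rot: [-1.571, -0.001, -3.092]
wrist_force: [0.3, 0.0, 0.9]
finger_gap: 93.8
clock: 5.03
eef_pos: [580.3, 159.4, 34.1]
eef_rot: [-1.571, 0.0, -3.092]
wrist_force: [-0.6, -2.4, 2.1]
finger_gap: 57.6
clock 5.03 pos [580.3 159.4  34.1] rot [-1.571  0.    -3.092] q [ 0.21  0.63  1.53 -0.    0.99  1.73] F [-0.6 -2.4  2.1] gap 57.6
delta tool [0.3 0.1 0.4] turn deg [-0.01 -0.01 -0.01] rows>= 0.0
```

```bash
python3 -m jog '[0,0,0,0,0,0,0,0,0,0,0,0,0,0,0,0,0,0,0,0,0,0,0,0]' 44 15
python3 - <<'E'
from cell import manip
from ov import *
cs={n:manip.camera(n) for n in("scene","top")}
pickle.dump(cs,open("c3.pkl","wb"))
s=manip.read_state();print(s["eef_pos"],s["wrist_force"],s["finger_gap"])
F=[]
for q in(1,-1):
    F+=box(-8,8,*(sorted((q*27,q*39.5))),12,57)
it=[((s["eef_pos"][0],s["eef_pos"][1],.049),F,(0,255,255)),((635,159.5,.05),CH,(0,0,255))]
ov(cs["scene"],"s",(290,240,390,330),7,[],"pics/u1.png")
ov(cs["scene"],"s",(290,240,390,330),7,it,"pics/u2.png")
E
```

```text
clock: 5.37
eef_pos: [580.3, 159.4, 34.1]
eef_rot: [-1.571, 0.0, -3.092]
wrist_force: [-2.1, -4.3, 4.7]
finger_gap: 54.1
[580.32710271 159.37071026  34.13754868] [-2.49492054 -4.65129375  4.67779726] 54.37668164143757
```

View pics/u1.png

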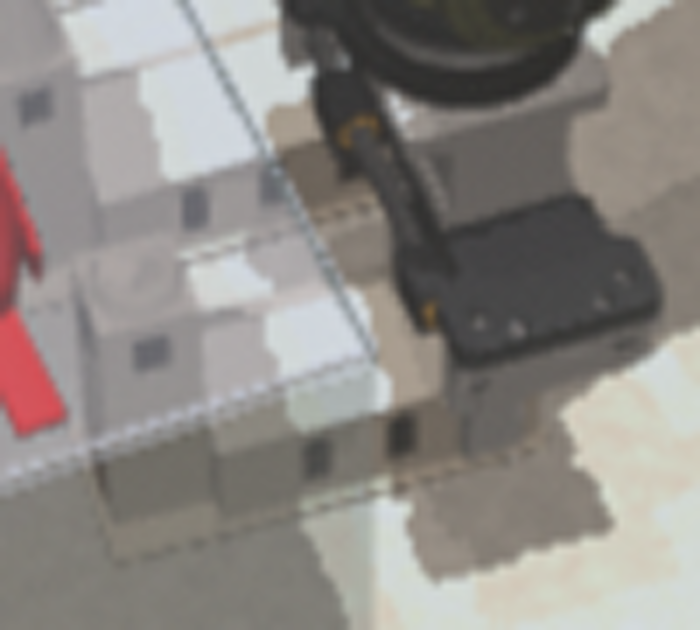

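View pics/u2.png

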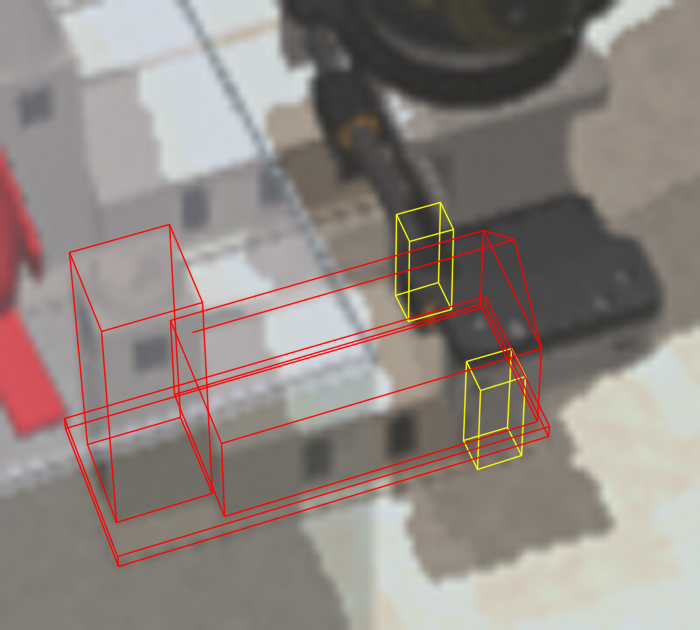

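```bash
python3 -m jog '[2,0,0,0,0,0,6,0,0,0,0,0,13,0,0,0,0,0,22,0,0,0,0,0,32,0,0,0,0,0,43,0,0,0,0,0,54,0,0,0,0,0,64,0,0,0,0,0,72,0,0,0,0,0,78,0,0,0,0,0]' 44 25
python3 - <<'E'
from cell import manip
from ov import *
cs={n:manip.camera(n) for n in("scene",)}
s=manip.read_state();print(s["eef_pos"],s["wrist_force"],s["finger_gap"])
ov(cs["scene"],"s",(250,160,420,300),4.5,[],"pics/v1.png")
E
```

```text
clock: 6.3
eef_pos: [501.6, 155.9, 34.1]
eef_rot: [-1.571, 0.0, -3.092]
wrist_force: [3.0, 0.4, 1.8]
finger_gap: 53.9
[500.98738803 155.8228566   34.10091043] [-4.20397875  0.86319761  5.00377707] 54.15980339908409
```

View pics/v1.png

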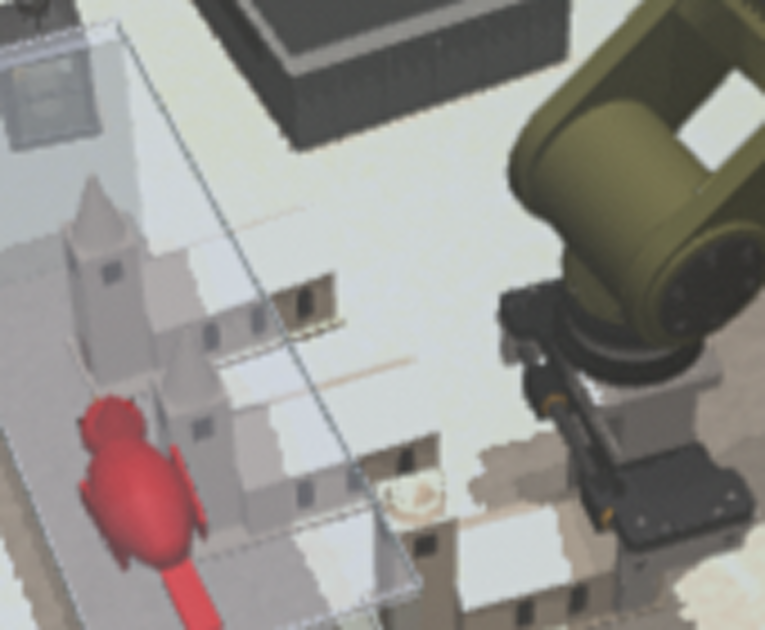

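```bash
python3 -m jog '[3,0,0,0,0,0,10,0,0,0,0,0,22,0,0,0,0,0,36,0,0,0,0,0,52,0,0,0,0,0,68,0,0,0,0,0,84,0,0,0,0,0,100,0,0,0,0,0,112,0,0,0,0,0,120,0,0,0,0,0]'
python3 -m jog '[0,0,0,0,0,0,0,0,0,0,0,0,0,0,0,0,0,0]' 
python3 -m jog '[0,0,0,0,0,0,0,0,0,0,0,0,0,0,0,0,0,0,0,0,0,0,0,0,0,0,0,0,0,0,0,0,0,0,0,0]' 90
python3 - <<'E'
from cell import manip
from ov import *
cs={n:manip.camera(n) for n in("scene","top")}
pickle.dump(cs,open("c4.pkl","wb"))
s=manip.read_state();print(s["eef_pos"],s["wrist_force"],s["finger_gap"])
ov(cs["scene"],"s",(250,160,460,310),3.8,[],"pics/v2.png")
E
```

```text
clock: 7.18
eef_pos: [381.7, 149.8, 34.1]
eef_rot: [-1.571, 0.001, -3.092]
wrist_force: [3.5, 0.4, 1.8]
finger_gap: 54.2
clock: 7.43
eef_pos: [381.1, 149.7, 34.0]
eef_rot: [-1.57, -0.003, -3.092]
wrist_force: [-12.1, 1.4, 20.3]
finger_gap: 53.9
clock: 7.93
eef_pos: [382.4, 149.7, 33.8]
eef_rot: [-1.571, -0.0, -3.092]
wrist_force: [-0.6, -0.8, -0.6]
finger_gap: 88.6
[382.44912943 149.74627534  33.88587363] [ 0.25461854 -0.30542425 -0.74140616] 89.95754948974606
```

View pics/v2.png

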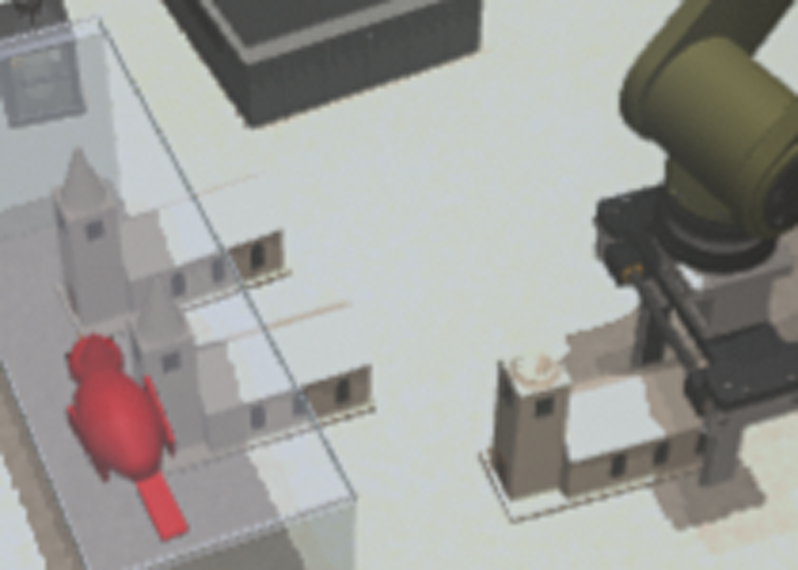

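```bash
python3 -m jog '[0,-8,0,0,0,0,0,-25,0,0,0,0,0,-50,0,0,0,0,0,-85,0,0,0,0,0,-120,0,0,0,0,0,-150,0,0,0,0,0,-170,0,0,0,0,0,-180,0,0,0,0]'
python3 - <<'E'
from cell import manip
from ov import *
cs={n:manip.camera(n) for n in("scene","top")}
pickle.dump(cs,open("c5.pkl","wb"))
s=manip.read_state();print(s["eef_pos"],s["wrist_force"],s["finger_gap"])
for n in cs:
  for p in ("broken_church_center","broken_church_tower"):
    for d in manip.tip_of(p,cs[n]): print(n,p,d["score"],d["xy"],unproj(cs[n],d["xy"],56 if "center" in p else 97).round(1))
it=[((436,152.4,.05),CH,(0,0,255))]
ov(cs["scene"],"s",(360,230,460,310),7.5,it,"pics/w1.png")
ov(cs["top"],"s",(240,240,320,330),6.5,it,"pics/w2.png")
E
```

```text
clock: 8.7
eef_pos: [383.0, 150.0, 217.2]
eef_rot: [-1.572, 0.004, -3.092]
wrist_force: [-0.7, -0.0, -0.4]
finger_gap: 90.0
[382.87984923 149.89603428 215.2269039 ] [-0.20653563  0.21647065 -0.68904099] 90.10071094917839
scene broken_church_center 0.94 [412.6, 265.0] [431.2 151.8  56. ]
scene broken_church_center 0.16 [337.9, 172.8] [ 504.7 -227.1   56. ]
scene broken_church_tower 0.92 [388.7, 259.9] [495.4 151.   97. ]
top broken_church_center 0.85 [271.3, 300.3] [430.5 155.   56. ]
top broken_church_tower 0.63 [271.7, 279.5] [486.2 151.   97. ]
top broken_church_tower 0.61 [449.3, 271.3] [ 505.2 -329.2   97. ]
```

View pics/w1.png

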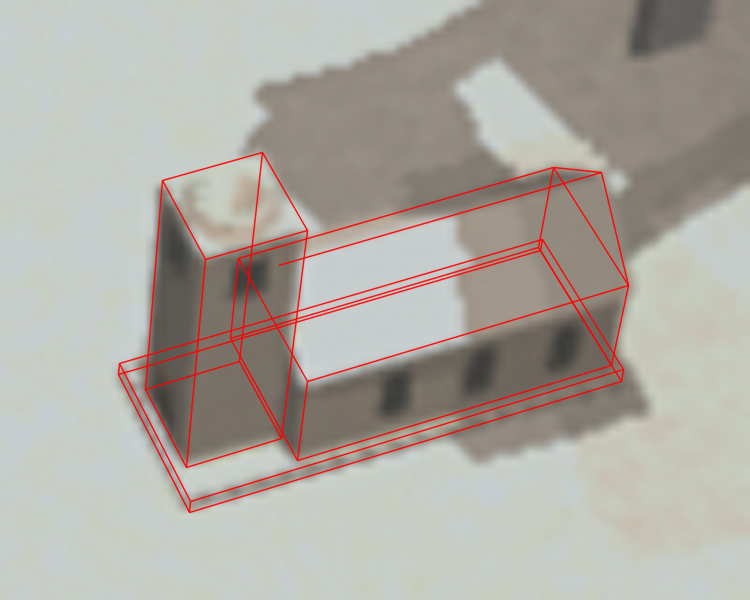

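View pics/w2.png

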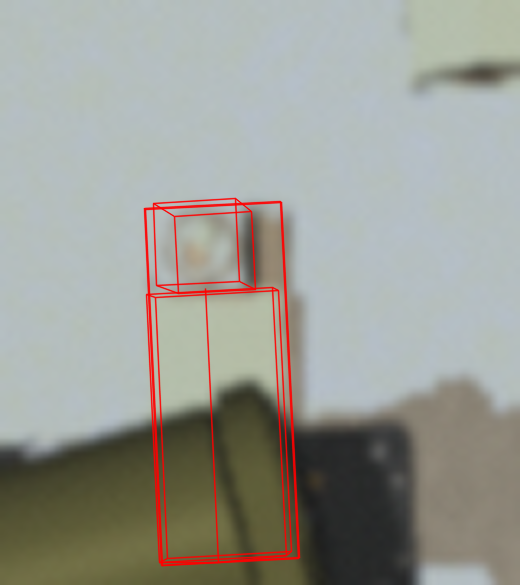

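```bash
python3 go.py 492 155 190 -1.521
```

```text
clock 9.0 pos [382.  149.6 212.6] rot [-1.570e+00 -2.000e-03 -3.092e+00] q [ 0.28 -0.    1.9   0.    1.24  1.81] F [-0.  -0.6  0.4] gap 89.9
delta tool [-1.102e+02  2.230e+01  1.000e-01] turn deg [ 8.000e-02 -9.002e+01  1.300e-01] rows>= 12.6
```

```bash
python3 -m jog '[-5,0,0,0,-5,0,-15,0,0,0,-12,0,-28,0,0,0,-19,0,-42,0,0,0,-26,0,-56,0,0,0,-33,0,-70,0,0,0,-40,0,-84,0,0,0,-47,0,-96,0,0,0,-54,0,-105,0,0,0,-60,0,-110,0,0,0,-66,0]' 80; python3 go.py 492 155 150 -1.521
```

```text
clock: 9.83
eef_pos: [492.8, 155.1, 212.3]
eef_rot: [-1.573, -0.002, -1.935]
wrist_force: [-0.9, -0.9, -0.5]
finger_gap: 79.7
clock 9.83 pos [492.8 155.1 212.3] rot [-1.573 -0.002 -1.935] q [ 0.23  0.24  1.63 -0.    1.27  0.6 ] F [-0.9 -0.9 -0.5] gap 79.7
delta tool [ 0.3 62.3 -0.6] turn deg [  0.14 -23.73   0.06] rows>= 3.3
```

```bash
python3 -m jog '[0,0,0,0,-6,0,0,0,0,0,-12,0,0,0,0,0,-18,0,0,0,0,0,-22,0,0,0,0,0,-24,0,0,0,0,0,-24,0]' ; python3 go.py 492 155 130 -1.521
```

```text
clock: 10.33
eef_pos: [492.0, 155.1, 212.6]
eef_rot: [-1.573, -0.0, -1.52]
wrist_force: [-0.3, 0.0, 1.0]
finger_gap: 79.7
clock 10.33 pos [492.  155.1 212.6] rot [-1.573 -0.    -1.52 ] q [0.23 0.24 1.63 0.   1.27 0.18] F [-0.3  0.   1. ] gap 79.7
delta tool [ 0.1 82.6  0.2] turn deg [0.13 0.07 0.02] rows>= 2.0
```

```bash
python3 -m jog '[0,8,0,0,0,0,0,22,0,0,0,0,0,38,0,0,0,0,0,52,0,0,0,0,0,62,0,0,0,0,0,64,0,0,0,0,0,64,0,0,0,0]'
python3 - <<'E'
from cell import manip
from ov import *
cs={n:manip.camera(n) for n in("scene","top")}
s=manip.read_state();print(s["eef_pos"],s["eef_rot"],s["finger_gap"])
p=s["eef_pos"]
F=[]
for q in(1,-1):
    F+=box(-8,8,*(sorted((q*40,q*52.5))),p[2]-22,p[2]+20)
it=[((436,152.4,.05),CH,(0,0,255)),((p[0],p[1],s["eef_rot"][2]),F,(0,255,255))]
ov(cs["scene"],"s",(360,210,460,310),6,it,"pics/x1.png")
ov(cs["scene"],"s",(360,210,460,310),6,[],"pics/x2.png")
E
```

```text
clock: 10.92
eef_pos: [492.1, 155.1, 149.2]
eef_rot: [-1.572, -0.0, -1.522]
wrist_force: [-0.2, -0.3, 0.6]
finger_gap: 80.0
[492.60264527 155.28487559 150.40488799] [-1.57021595e+00  1.74743812e-04 -1.52177883e+00] 79.711689642818
```

View pics/x1.png

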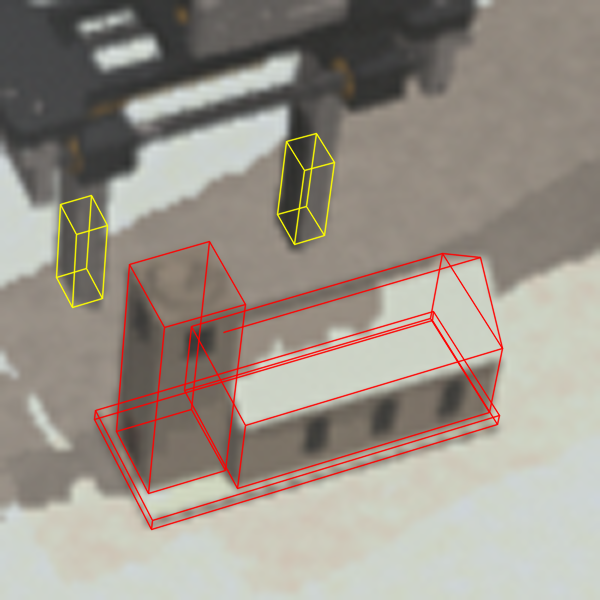

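View pics/x2.png

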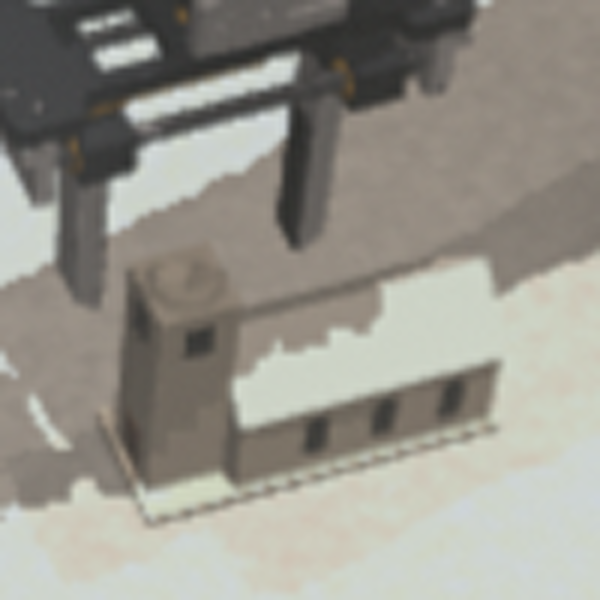

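```bash
python3 -m jog '[0,5,1,0,0,0,0,14,1,0,0,0,0,25,1,0,0,0,0,35,1,0,0,0,0,42,1,0,0,0,0,46,1,0,0,0,0,46,1,0,0,0,0,46,1,0,0,0]'
python3 -m jog '[0,0,0,0,0,0,0,0,0,0,0,0,0,0,0,0,0,0,0,0,0,0,0,0,0,0,0,0,0,0,0,0,0,0,0,0,0,0,0,0,0,0,0,0,0,0,0,0]' 24 8
python3 go.py 493 155 103 -1.521
```

```text
clock: 11.68
eef_pos: [493.4, 155.3, 103.9]
eef_rot: [-1.571, -0.0, -1.521]
wrist_force: [-0.5, -0.1, 0.2]
finger_gap: 80.2
clock: 12.35
eef_pos: [493.2, 155.3, 104.0]
eef_rot: [-1.571, 0.0, -1.522]
wrist_force: [-1.2, 0.0, 0.5]
finger_gap: 33.8
clock 12.35 pos [493.2 155.3 104. ] rot [-1.571  0.    -1.522] q [0.23 0.37 1.74 0.   1.03 0.18] F [-1.2  0.   0.5] gap 33.8
delta tool [ 0.3  1.  -0.2] turn deg [ 0.02 -0.03 -0.  ] rows>= 0.0
```

```bash
python3 -m jog '[0,0,0,0,0,0,0,0,0,0,0,0,0,0,0,0,0,0,0,0,0,0,0,0]' 24 50
python3 -m jog '[0,-1,0,0,0,0,0,-3,0,0,0,0,0,-6,0,0,0,0,0,-10,0,0,0,0,0,-15,0,0,0,0,0,-20,0,0,0,0,0,-24,0,0,0,0,0,-25,0,0,0,0]'
python3 - <<'E'
from cell import manip
from ov import *
cs={n:manip.camera(n) for n in("scene","top")}
s=manip.read_state();print(s["eef_pos"],s["eef_rot"],s["finger_gap"],s["wrist_force"],s["moment"])
l=lambda dz:[(np.add(a,[0,0,dz]),np.add(b,[0,0,dz])) for a,b in CH]
it=[((436.3,152.4,.05),l(25),(0,0,255))]
ov(cs["scene"],"s",(360,210,460,310),6,it,"pics/y1.png")
E
```

```text
clock: 12.68
eef_pos: [493.3, 155.3, 103.9]
eef_rot: [-1.571, -0.0, -1.521]
wrist_force: [-3.0, -0.5, 1.5]
finger_gap: 33.8
clock: 13.35
eef_pos: [493.7, 155.3, 129.9]
eef_rot: [-1.57, 0.0, -1.521]
wrist_force: [1.2, 0.6, -3.4]
finger_gap: 33.5
[493.44871991 155.2865563  129.25131561] [-1.57024083e+00  9.47537641e-05 -1.52143820e+00] 33.935176063600366 [-0.18268157 -0.45581469 -3.73070746] [ 0.01189985 -0.34110633  0.02114899]
```

View pics/y1.png

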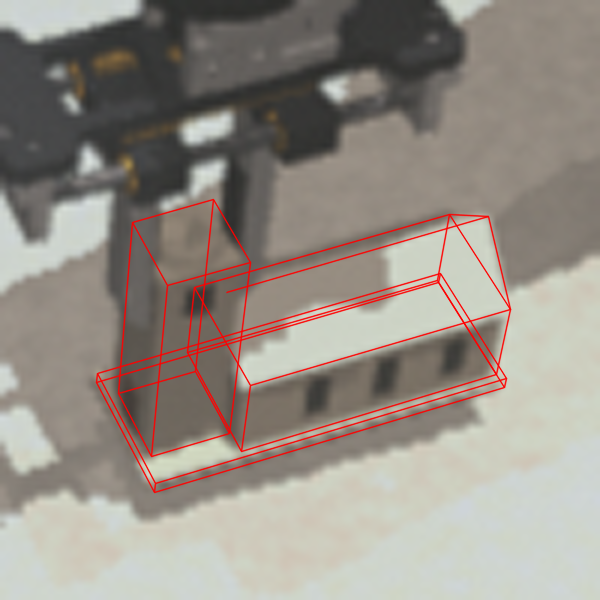

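```bash
python3 -m jog '[0,-2,0,0,0,0,0,-7,0,0,0,0,0,-15,0,0,0,0,0,-26,0,0,0,0,0,-38,0,0,0,0,0,-51,0,0,0,0,0,-65,0,0,0,0,0,-77,0,0,0,0,0,-86,0,0,0,0,0,-90,0,0,0,0]'; python3 go.py 538.7 -264.9 219 -1.411
```

```text
clock: 14.28
eef_pos: [493.7, 155.4, 220.9]
eef_rot: [-1.568, 0.0, -1.521]
wrist_force: [0.4, 0.5, -3.8]
finger_gap: 33.8
clock 14.28 pos [493.7 155.4 220.9] rot [-1.568  0.    -1.521] q [0.23 0.23 1.62 0.   1.28 0.18] F [ 0.4  0.5 -3.8] gap 33.8
delta tool [422.    1.8  24.2] turn deg [-0.13 -6.33 -0.02] rows>= 10.1
```

```bash
python3 -m jog '[2,0,0,0,0,0,8,0,0,0,0,0,18,0,1,0,-0.2,0,32,0,2,0,-0.4,0,50,0,3,0,-0.6,0,72,0,4,0,-1,0,96,0,5,0,-1.4,0,121,0,6,0,-1.8,0,146,0,8,0,-2.2,0,171,0,10,0,-2.6,0]'; python3 -m jog '[25,0,1,0,-0.4,0,50,0,3,0,-0.8,0,75,0,5,0,-1.2,0,100,0,6,0,-1.6,0,125,0,7,0,-2,0,150,0,8,0,-2.4,0,174,0,9,0,-2.8,0,196,0,10,0,-3.2,0,215,0,11,0,-3.5,0,229,0,12,0,-3.7,0]';python3 go.py 538.7 -264.9 219 -1.411
```

```text
clock: 15.12
eef_pos: [511.4, -17.1, 218.3]
eef_rot: [-1.572, 0.0, -1.476]
wrist_force: [1.1, -0.3, -3.5]
finger_gap: 33.8
clock: 15.95
eef_pos: [544.7, -244.2, 218.0]
eef_rot: [-1.572, 0.001, -1.412]
wrist_force: [0.0, 0.6, -4.6]
finger_gap: 34.2
clock 15.95 pos [ 544.7 -244.2  218. ] rot [-1.572e+00  1.000e-03 -1.412e+00] q [-0.48  0.41  1.39 -0.    1.34 -0.64] F [ 0.   0.6 -4.6] gap 34.2
delta tool [19.5 -1.  -9.2] turn deg [ 0.07 -0.08 -0.04] rows>= 0.5
```

```bash
python3 -m jog '[5,0,-2,0,0,0,11,0,-5,0,0,0,16,0,-8,0,0,0,19,0,-9,0,0,0,19,0,-9,0,0,0,19,0,-9,0,0,0]'
cat > chk.py <<'E'
import sys
from cell import manip
from ov import *
tag=sys.argv[1]; TOP=tuple(map(float,sys.argv[2:5])) if len(sys.argv)>2 else (489,-315,.16)
cs={n:manip.camera(n) for n in("scene","top")}
pickle.dump(cs,open(f"c_{tag}.pkl","wb"))
s=manip.read_state();p=s["eef_pos"];a=s["eef_rot"][2]+np.pi/2
print(p.round(1),s["eef_rot"].round(3),s["finger_gap"],s["wrist_force"].round(1))
dz=p[2]-104
c=w((p[0],p[1],a),(-57,0,0))[0]
cell=w(TOP,(0,41.5,0))[0]
R=np.array([[np.cos(TOP[2]),np.sin(TOP[2])],[-np.sin(TOP[2]),np.cos(TOP[2])]])
print("church in cell",(R@(c-cell)[:2]).round(1),"underside z",dz.round(1))
l=[(np.add(u,[0,0,dz]),np.add(v,[0,0,dz])) for u,v in CH]
it=[((c[0],c[1],a),l,(0,0,255)),(TOP,TO,(255,160,0))]
ov(cs["scene"],"s",(280,80,400,200),5.5,it,f"pics/{tag}s.png")
ov(cs["top"],"s",(380,210,510,330),5.5,it,f"pics/{tag}t.png")
ov(cs["scene"],"s",(280,80,400,200),5.5,[],f"pics/{tag}s0.png")
E
python3 chk.py z1
```

```text
clock: 16.45
eef_pos: [539.5, -261.7, 219.1]
eef_rot: [-1.571, -0.0, -1.411]
wrist_force: [0.5, 0.1, -3.5]
finger_gap: 33.5
[ 539.6 -261.6  219.1] [-1.571 -0.    -1.411] 33.585554071761074 [-0.3 -0.4 -3.7]
church in cell [1.5 3.2] underside z 115.1
```

View pics/z1s.png

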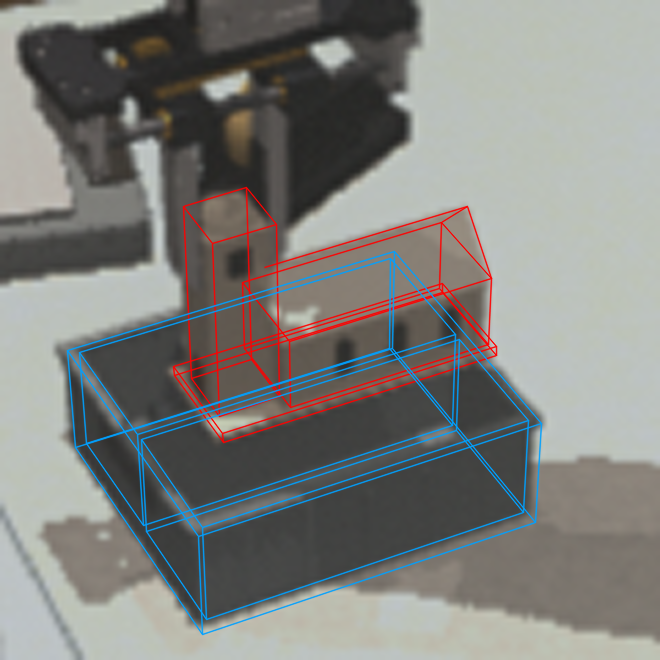

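View pics/z1t.png

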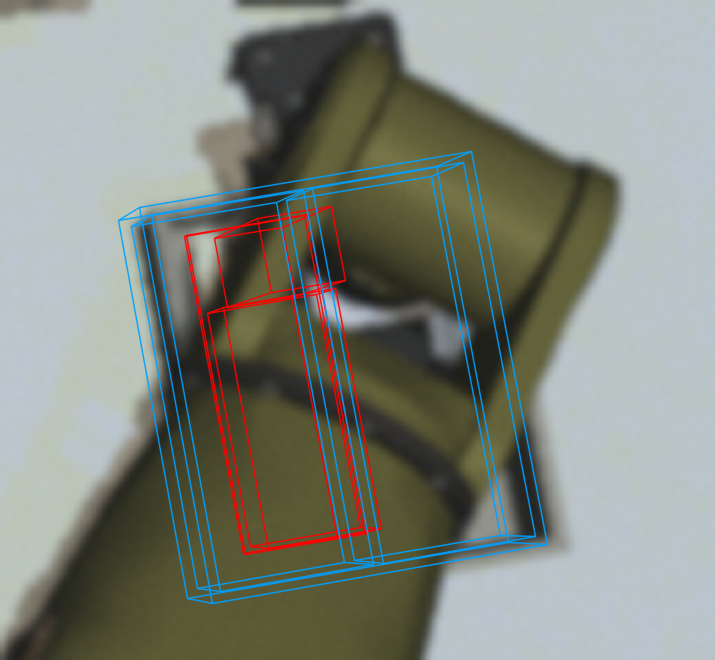

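Run:
```python
from ov import *
cs=pickle.load(open("c0.pkl","rb"))
TOP=(489,-315,.16)
ov(cs["scene"],"s",(285,120,385,195),8,[(TOP,TO,(255,160,0))],"pics/a1.png")
ov(cs["scene"],"s",(285,120,385,195),8,[],"pics/a2.png")
ov(cs["top"],"s",(395,225,495,330),6,[],"pics/a3.png")
ov(cs["top"],"s",(395,225,495,330),6,[(TOP,TO,(255,160,0))],"pics/a4.png")
```

```text
(no output)
```

View pics/a1.png

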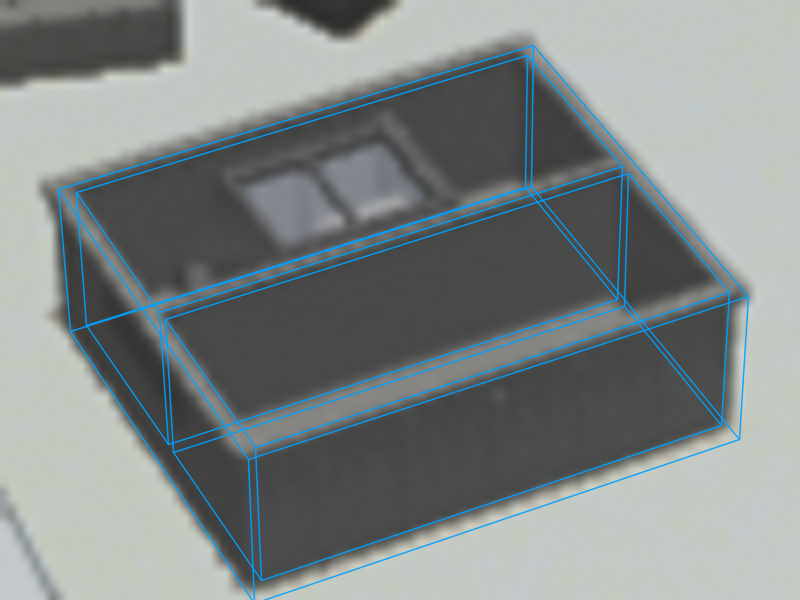

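View pics/a2.png

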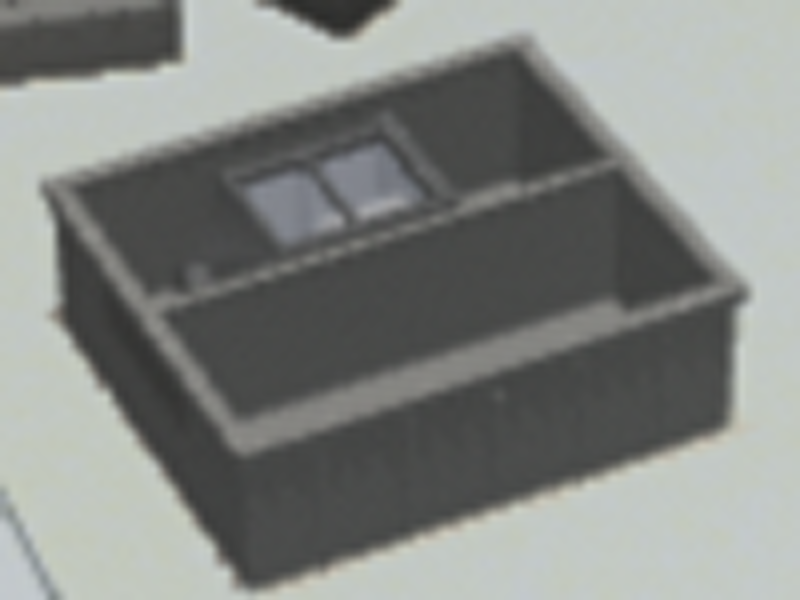

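View pics/a3.png

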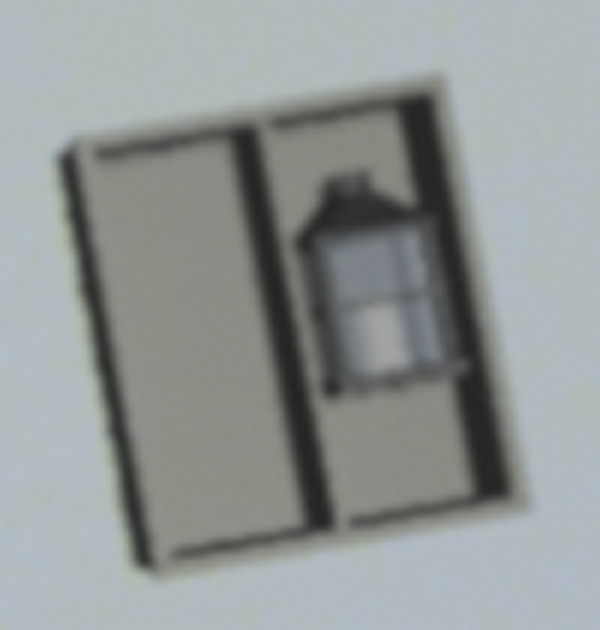

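View pics/a4.png

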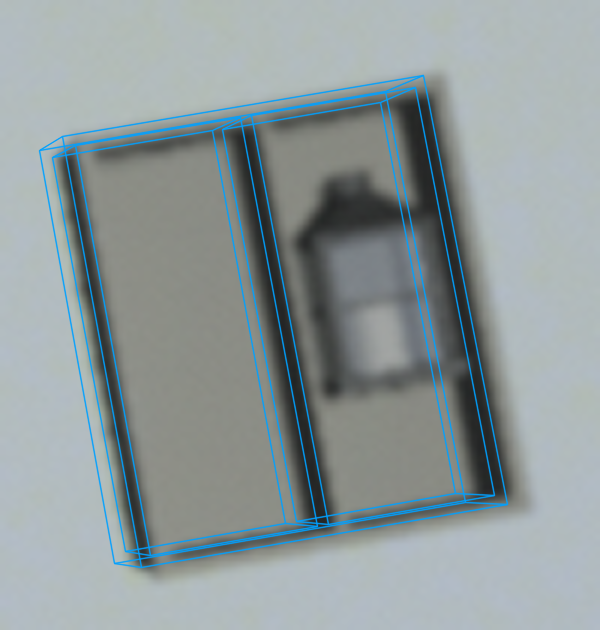

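```bash
python3 go.py 539.2 -268.4 181 -1.411
```

```text
clock 16.55 pos [ 539.6 -261.6  219.1] rot [-1.571 -0.    -1.411] q [-0.51  0.42  1.38  0.    1.34 -0.67] F [-0.3 -0.4 -3.7] gap 33.6
delta tool [ 6.7 38.1 -1.5] turn deg [-0.01  0.    0.  ] rows>= 0.9
```

```bash
python3 -m jog '[1,4,0,0,0,0,3,12,0,0,0,0,5,22,-1,0,0,0,6.5,31,-1.5,0,0,0,6.5,36,-1.5,0,0,0,6.5,38,-1.5,0,0,0,6.5,38,-1.5,0,0,0,6.5,38,-1.5,0,0,0]'; python3 chk.py z2 489.5 -318.5 .16
```

```text
clock: 17.22
eef_pos: [539.2, -268.7, 181.1]
eef_rot: [-1.571, -0.0, -1.411]
wrist_force: [-0.2, -0.7, -4.3]
finger_gap: 33.2
[ 539.3 -268.8  181.4] [-1.570e+00 -1.000e-03 -1.411e+00] 33.84087105692099 [ 0.2  0.  -2.7]
church in cell [ 0.1 -0.3] underside z 77.4
```

View pics/z2s.png

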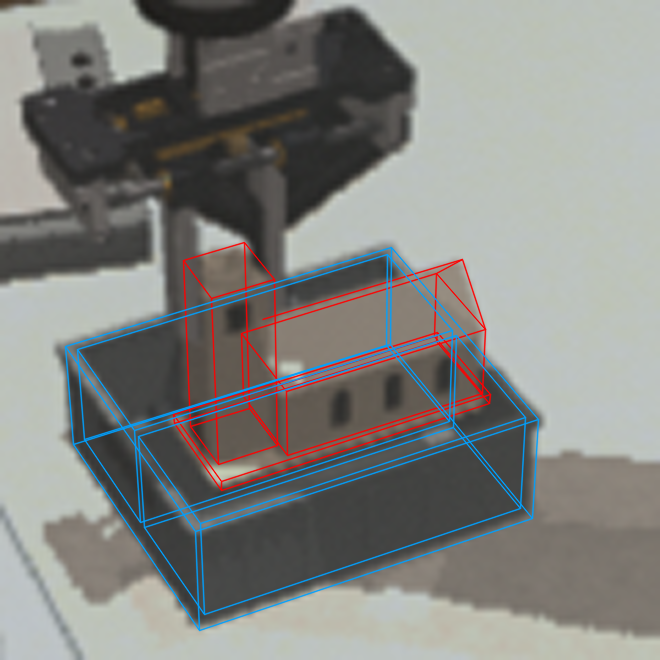

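View pics/z2s0.png

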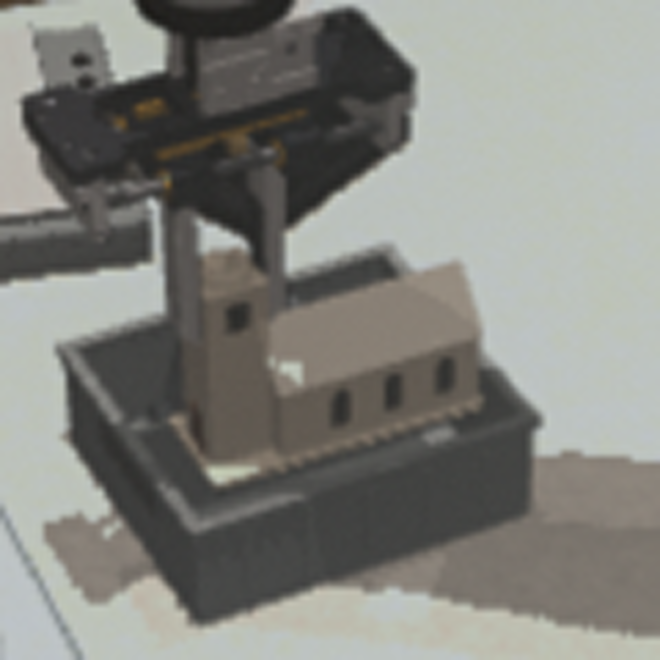

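View pics/z2t.png

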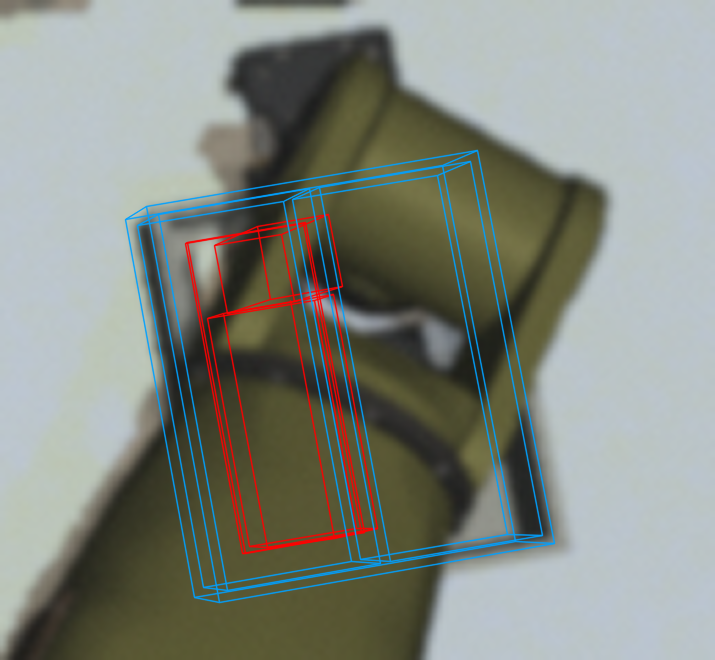

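```bash
python3 -m jog '[0,2,0,0,0,0,0,5,0,0,0,0,0,9,0,0,0,0,0,14,0,0,0,0,0,19,0,0,0,0,0,24,0,0,0,0,0,29,0,0,0,0,0,33,0,0,0,0,0,35,0,0,0,0,0,35,0,0,0,0]'; python3 chk.py z3 489.5 -318.5 .16
```

```text
clock: 18.15
eef_pos: [538.9, -268.6, 145.3]
eef_rot: [-1.571, 0.001, -1.411]
wrist_force: [0.4, 0.1, -4.0]
finger_gap: 33.9
[ 539.1 -268.7  146.1] [-1.571 -0.    -1.411] 33.6775459761754 [-0.3  0.3 -3.4]
church in cell [-0.1 -0.2] underside z 42.1
```

View pics/z3s0.png

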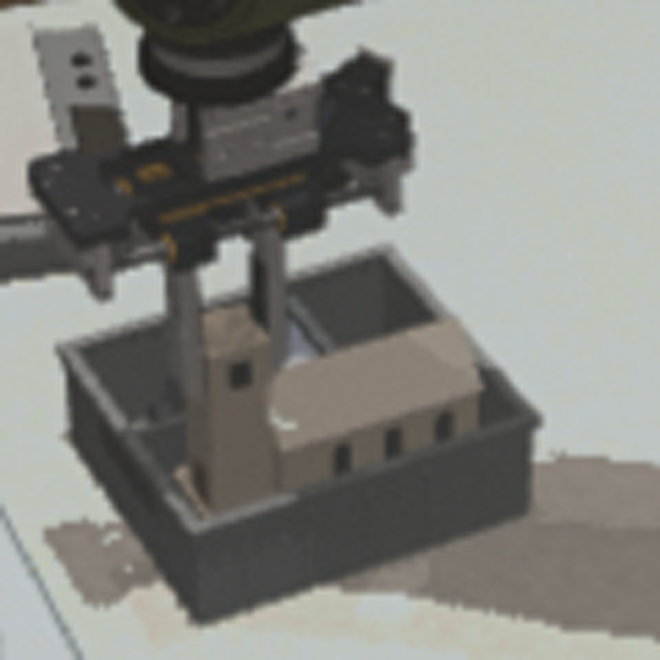

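```bash
python3 -m jog '[0,2,0,0,0,0,0,5,0,0,0,0,0,9,0,0,0,0,0,13,0,0,0,0,0,18,0,0,0,0,0,23,0,0,0,0,0,27,0,0,0,0,0,30,0,0,0,0,0,32,0,0,0,0,0,32,0,0,0,0]'; python3 go.py 539 -268.7 109 -1.411
```

```text
clock: 19.08
eef_pos: [538.9, -268.6, 113.4]
eef_rot: [-1.571, 0.0, -1.411]
wrist_force: [-0.8, 0.4, -3.1]
finger_gap: 33.4
clock 19.08 pos [ 538.9 -268.6  113.4] rot [-1.571  0.    -1.411] q [-0.52  0.53  1.48 -0.    1.14 -0.68] F [-0.8  0.4 -3.1] gap 33.4
delta tool [0.1 4.4 0. ] turn deg [ 0.03 -0.03 -0.02] rows>= 0.1
```

```bash
python3 -m jog '[0,1,0,0,0,0,0,2,0,0,0,0,0,3,0,0,0,0,0,3.5,0,0,0,0,0,4,0,0,0,0,0,4,0,0,0,0]'; python3 chk.py z4 489.5 -318.5 .16
```

```text
clock: 19.58
eef_pos: [539.0, -268.7, 109.9]
eef_rot: [-1.571, 0.0, -1.411]
wrist_force: [0.2, 0.0, -3.2]
finger_gap: 33.7
[ 539.1 -268.7  110. ] [-1.571 -0.    -1.412] 33.26976025367024 [ 0.3  0.2 -3.2]
church in cell [-0.1 -0.2] underside z 6.0
```

View pics/z4s0.png

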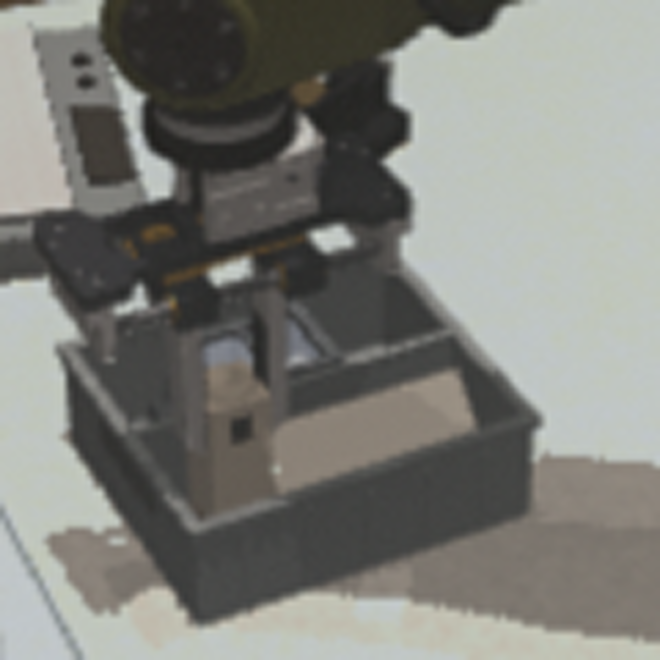

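Still carrying its weight, about 1 mm above the floor. I'll lower it until it touches.

```bash
python3 -m jog '[0,0.5,0,0,0,0,0,1,0,0,0,0,0,1.2,0,0,0,0,0,1.2,0,0,0,0,0,1.2,0,0,0,0]'; python3 -m jog '[0,0,0,0,0,0,0,0,0,0,0,0]'
```

```text
clock: 20.1
eef_pos: [539.2, -268.7, 109.0]
eef_rot: [-1.571, -0.0, -1.411]
wrist_force: [-0.4, 0.7, 0.1]
finger_gap: 33.6
clock: 20.27
eef_pos: [539.2, -268.7, 109.0]
eef_rot: [-1.571, -0.0, -1.411]
wrist_force: [0.8, 0.8, 1.4]
finger_gap: 33.7
```

```bash
python3 -m jog '[0,0,0,0,0,0,0,0,0,0,0,0,0,0,0,0,0,0,0,0,0,0,0,0,0,0,0,0,0,0,0,0,0,0,0,0]' 64; python3 -m jog '[0,-3,0,0,0,0,0,-10,0,0,0,0,0,-22,0,0,0,0,0,-40,0,0,0,0,0,-60,0,0,0,0,0,-80,0,0,0,0,0,-100,0,0,0,0,0,-115,0,0,0,0,0,-125,0,0,0,0,0,-130,0,0,0,0]'; python3 go.py 350 100 250 -1.411
```

```text
clock: 20.77
eef_pos: [539.1, -268.7, 108.7]
eef_rot: [-1.571, -0.0, -1.411]
wrist_force: [-0.2, -0.2, -0.5]
finger_gap: 64.2
clock: 21.6
eef_pos: [539.3, -268.9, 241.1]
eef_rot: [-1.569, -0.002, -1.411]
wrist_force: [-1.0, -0.5, 0.8]
finger_gap: 64.5
clock 21.6 pos [ 539.3 -268.9  241.1] rot [-1.569 -0.002 -1.411] q [-0.52  0.41  1.34  0.    1.39 -0.68] F [-1.  -0.5  0.8] gap 64.5
delta tool [-394.2   -9.9 -128.4] turn deg [-0.12 -0.03  0.09] rows>= 9.9
```

Let go and risen. I'll move aside for an open view.

```bash
python3 -m jog '[-10,0,-3,0,0,0,-35,0,-10,0,0,0,-70,0,-20,0,0,0,-105,0,-32,0,0,0,-140,0,-44,0,0,0,-175,0,-56,0,0,0,-210,0,-68,0,0,0,-240,0,-78,0,0,0,-260,0,-85,0,0,0,-270,0,-88,0,0,0]'
python3 - <<'E'
from cell import manip
from ov import *
cs={n:manip.camera(n) for n in("scene","top")}
pickle.dump(cs,open("cf.pkl","wb"))
c=w((539.1,-268.7,.16),(-57,0,0))[0]
l=[(np.add(u,[0,0,5]),np.add(v,[0,0,5])) for u,v in CH]
it=[((c[0],c[1],.16),l,(0,0,255)),((489.5,-318.5,.16),TO,(255,160,0))]
ov(cs["scene"],"s",(280,110,390,200),7,[],"pics/f1.png")
ov(cs["top"],"s",(390,210,500,330),5,[],"pics/f2.png")
ov(cs["top"],"s",(0,0,640,480),1.2,[],"pics/f3.png")
for n in cs:
  for t,z in(("broken_church_center",61),("broken_church_tower",102),("empty_cell",5)):
    for d in manip.tip_of(t,cs[n])[:2]: print(n,t,round(d["score"],2),unproj(cs[n],d["xy"],z).round(1))
# movement of the others against first picture
c0=pickle.load(open("c0.pkl","rb"))
for t in("church_a","lantern","old_reject","cardinal","copper_plate"):
    print(t,[(round(d["score"],2),np.round(d["xy"],1).tolist()) for d in manip.tip_of(t,cs["top"])[:3]])
E
```

```text
clock: 22.43
eef_pos: [408.2, -14.4, 238.8]
eef_rot: [-1.571, 0.0, -1.41]
wrist_force: [-0.4, 0.0, 0.8]
finger_gap: 64.3
scene broken_church_center 0.93 [ 486.8 -265.8   61. ]
scene broken_church_tower 0.77 [ 544.9 -276.7  102. ]
scene empty_cell 0.89 [ 480.6 -278.2    5. ]
top broken_church_center 0.64 [ 477.2 -276.9   61. ]
top empty_cell 0.9 [ 485.5 -291.4    5. ]
church_a [(0.83, [309.0, 226.4]), (0.58, [355.0, 219.5])]
lantern [(0.67, [430.7, 198.6]), (0.54, [429.1, 298.4])]
old_reject [(0.83, [449.0, 271.2])]
cardinal [(0.68, [254.5, 175.0])]
copper_plate [(0.96, [193.2, 298.0])]
```

View pics/f1.png

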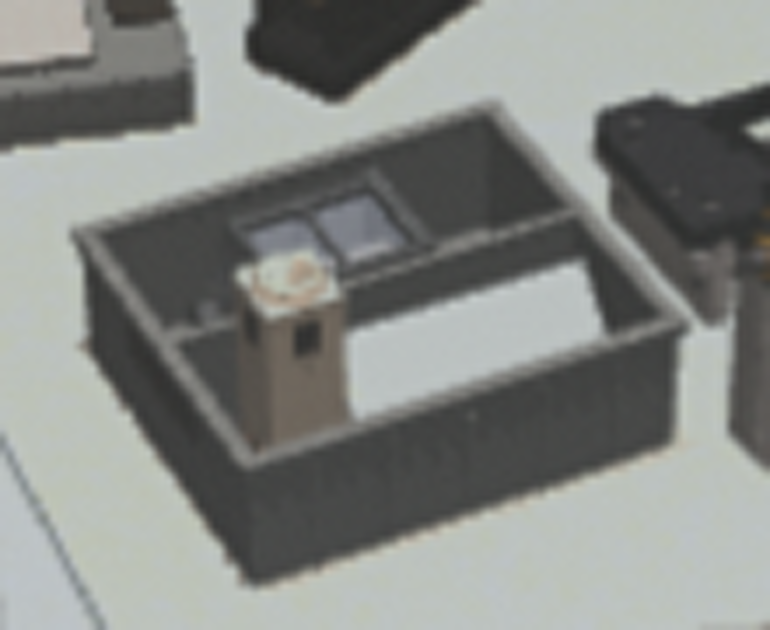

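View pics/f2.png

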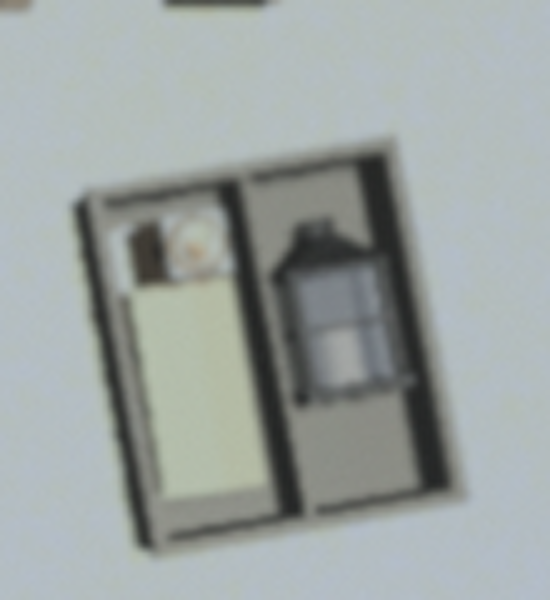

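View pics/f3.png

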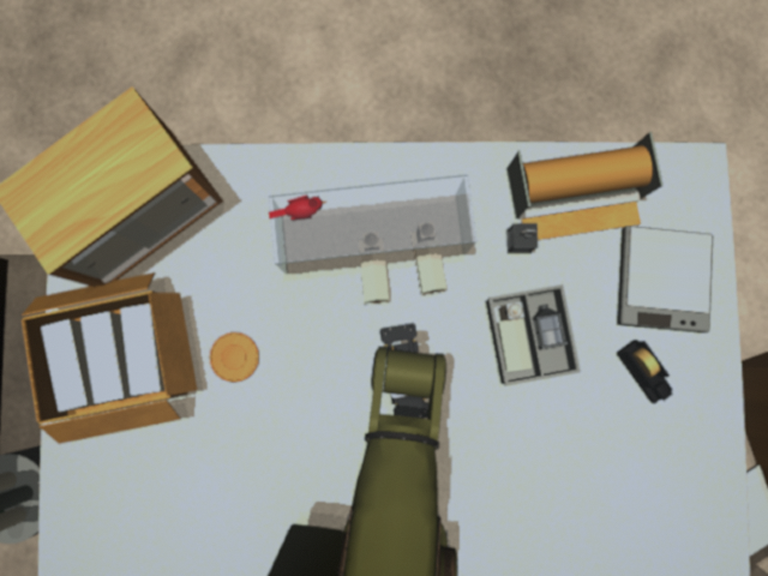

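```bash
python3 -m jog '[0,0,0,0,0,0,0,0,0,0,0,0,0,0,0,0,0,0]'; python3 -c "
from cell import manip
print(manip.sign_off())"
```

```text
clock: 23.33
eef_pos: [409.4, -16.1, 238.8]
eef_rot: [-1.571, 0.0, -1.411]
wrist_force: [0.3, -0.1, 0.9]
finger_gap: 64.1
the job is handed in; nothing more can be done
None
```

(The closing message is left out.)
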